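# Dock the handheld tester in the bifold charging stall

### The arm

A 6-joint arm with a two-finger parallel gripper is mounted at the origin on the work surface. World frame = base frame: x ahead of the robot, y to its left, z up, the work surface at z = 0. Lengths are in m, angles in rad, forces in N, time in s.
With the tool pointing down it reaches from about 0.375 to 0.925 m from the base axis. Payload 5.7 kg.
Tool frame: the origin (TCP) lies on the centre line of the jaws, within the pads' length; the fingertips stand 22 mm ahead of it and the grasp point (between the pads) lies 3 mm ahead of it; z points along the fingers, y is the direction in which the jaws open and shut (so a half turn about z gives the same grasp; the last joint's range is limited). The gripper opens to 88 mm and grips with 3 to 60 N. Pads are 20 mm wide; open, the fingers measure 115 mm over their backs; the gripper's body (75 mm by 178 mm) begins 61 mm behind the grasp point.
Start: joints at [-1.271, 0.359, 1.51, -0, 1.272, -0.115], TCP at [0.242, -0.549, 0.245] pointing down, gripper open.
Joint ranges: [-2.97, 2.97], [-1.01, 2.36], [0.21, 2.38], [-0.96, 4.11], [0.2, 2.71], [-2.98, 2.98]. Speed limits (rad/s): [2.39, 2.39, 3.14, 3.14, 3.14, 3.14].

### API

Orientations are given as a 3x3 rotation matrix whose columns are the frame's x, y, z axes.
In Python, from bench import readout, optics, r gives the robot as it stands.
- The arm moves only by the tool step_arm, never from a script. Its argument "motion" is a list of rows, each a list of 6 numbers: the shift along the tool's x, y, z in cm, then the turn, a rotation vector about the tool's x, y, z in rad. A call has 1 to 5 rows; each row is the pose to reach, as a shift and turn from the pose measured when the call began, along the tool's axes at that moment; what a row does not reach only later rows make up. A row lasts 1/10 s, in which the tool goes at most 50 mm and 8.59 degrees, less where a joint would pass 70% of its speed; a pose out of reach is approached as far as the arm can. A call with a gripper value outside its range is refused whole. "grip" is the closure, from -1 (fully open) to 1 (shut), so that 0 is half open, set as the call begins (left out, the last holds). The fingers move at their own pace and stop on an object; "newtons" is the grip in N (left out, the last holds). Time passes only in rows, so rows that repeat a pose let the fingers close. It gives the time, the measured TCP pose, the force and the opening at its end, in the units of the state.
- readout.get_state(): the state, without advancing time (a new reading comes with each control period).
- optics.snapshot(name): name is "scene" or "top"; returns (picture, depth): 384x512x3 uint8, red, green, blue; 384x512 float32, m along the optical axis (not along the pixel's ray), 0 where there is no reading.
- optics.camera_info(name): a dict with "K" (3x3 intrinsics, pixels), "distortion" ([k1, k2, p1, p2, k3] as OpenCV has them; the pictures are not rectified), "R" (3x3) and "t" (3): a world point X has camera coordinates R X + t. Camera axes: x right, y down, z forward; pixel columns grow to the right and rows downward; lengths in m; the calibration is good to about 2 mm. A picture is of the moment at which its call begins. camera_info takes no time and is no camera call.
- r.close_job(): hands the job in, once; it reports no verdict.
The state is a dict: "t": time; "joint_pos": joint angles; "qd": joint speeds; "joint_torque": joint torques, N m; "ee_pos": TCP position; "eef_rot": TCP orientation; "force": force on the tool from outside, world axes, zero at the start; "moment": the same for the moment, N m; "finger_gap": opening from 0.0 (shut) to 1.0 (fully open).
Only numpy, scipy, OpenCV 4.12 (cv2) and the standard library are available. Lean on these libraries where they do the work, as an engineer would, in place of code of your own. Each camera call takes 0.05 s, during which the arm holds its last target.

### The job

Pull the charging stall's wooden bifold door by its steel handle until both panels are folded right back, then take the yellow tester from the white rack and stand it fully down in the black dock inside, display towards the door opening, and let go of it. Then turn the timer's black selector clockwise to the green mark, the third click from the red off mark. Leave the door folded, do not let the tester fall over, and leave the other things on the bench where they are.

Things in the scene. Friction and masses are not known exactly. Their poses are not given: they have to be found in the camera images.
- stall: Charging stall fixed to the bench: clear walls 6 mm thick, open top, 153 mm high in all, 236 wide (y), 116 deep (x). Origin: on the bench, middle of its front edge; +x points into the stall, +y to its left jamb. The door closes the plane x = 0; side walls inside at y +-111, back wall inside at x 110. Left half of the 8 mm floor: a power brick 35 mm high; right half: the dock.
- dock (a point): Centre of the dock's floor, on the stall at x 30, y -55, z 8 mm; axes as the stall, and as the docked tester's own. Black cheeks 72 mm apart inside, 5 thick, 40 deep (x), up to 150 mm above the bench, stand left and right: fingers fit only at the tester's front and back. Curbs 12 mm high front and rear, 50 mm apart inside. Behind the rear curb 50 mm free to the back wall.
- door_hinge (a point): The door's fixed hinge axis (vertical), on the stall at x 0, y +110, z 12 mm; axes as the stall.
- fold_door (a joint): Bifold angle a of the first panel, rad: 0 closed, stop at 1.48; folded right back is above 1.3. Wooden panels 110 mm wide, 12 thick outwards from the hinge line, tops 148 above the bench. In the stall's frame (mm) the fold is at (-110 sin a, 110 - 110 cos a) and the lead panel runs from it to the track at (0, 110 - 220 cos a), kept there by the track. Under 3 N to pull; stays where left.
- handle: Upright round steel bar, 16 mm diameter, 78 long, on the lead panel; origin on its axis at its lower end, 70 mm above the bench (top 148). 28 mm free between bar and panel; only its lowest 12 mm is tied to the panel, so it can be pinched from above and turns in the fingers. In the stall's frame: x = -66 sin a - 48 cos a, y = 110 - 154 cos a - 48 sin a (mm), a = fold_door.
- rack: White rack fixed to the bench: base 196 x 72 x 6 mm, four walls 10 thick (x), 54 wide (y), up to 150 mm, at x -90, -30, 30, 90. Origin under its centre, x along the row. A tester stands on the base in each slot (x -60, 0, 60, in any order), its x about along the row. The walls hide their broad faces: in the rack they can be taken only by their narrow sides (+-y).
- yellow_tester: Yellow handheld tester with a display, 42 mm thick (x) x 62 wide (y) x 140 tall (z), 0.3 to 0.55 kg. Origin: centre of its underside; the display is on its -x face, and a pale strip on its top lies along the display's edge. It starts upright, 6 mm above the bench in the rack, and stands by itself on the bench.
- display (a point): Centre of the yellow tester's display, 21 mm in front (-x) of its axis and 108 mm up.
- blue_tester: Same size as the yellow tester, blue; stays in the rack.
- red_tester: Same size, red; stays in the rack.
- timer: Grey timer unit fixed to the bench, 110 x 110 x 60 mm, turned about the vertical; origin under its centre. White dial plate with six marks: red (off) towards -x, then clockwise seen from above every 0.42 rad (24 degrees) black, black, green, black, black.
- selector (a joint): Selector angle in rad, clockwise from above: 0 at the red off mark (stop), then clicks every 0.42: green mark = third click = 1.26; stop at 2.1. It starts at off or at the first click. Clicks take about 0.1 N m and draw it to the nearest mark when let go.
- selector_grip (a point): On the selector's axis at the height to grip, 84 mm above the bench; its x axis lies along the bar. Bar grip 60 mm long, 16 wide, its sides from 68 to 95 mm above the bench; the white line on it points to -x, towards the chosen mark.
- mug: White mug, 76 mm diameter, 90 high, handle at its +y; origin under its centre. Leave alone.
- spool: Orange spool, 64 mm diameter, 58 high, upright; origin under its centre. Leave alone.
- tin: Brass-coloured tin, 52 mm diameter, 70 high; origin under its centre. Leave alone.
- screwdriver: Red screwdriver lying along its x, 190 mm long, about 30 mm thick. Leave alone.
- parts_case: Green parts case, 70 x 110 x 30 mm; origin under its centre. Leave alone.
There are look-alikes about, which are no part of the job. There is more than one size of the yellow_tester; the job needs the smaller.

How it is judged:
By the outcome, as a careful person would: the job done as asked, in the order asked, and still so for the second after the job is handed in, with the robot touching nothing.
It also fails if it takes over 72 s, if anything falls off the work surface, if the arm or the gripper's body presses on something with over 40 N, if the wrist force passes 120 N, or if a joint passes its speed limit or range.

## Working session

There is one attempt and no reset: what is moved stays moved. The work goes in short steps, Python scripts to look and compute and a tool call to move; the robot and the scene stay as the last step left them, time stands still between calls to the robot, and variables do not carry over. Pictures are saved under pics/ and viewed, and the job is handed in when it is done.

Besides the shell and the picture viewer there is one more tool, called after "Request:" as name(argument=value, ...), one argument or row to a line, values as JSON. step_arm: Moves the arm, as the interface text tells. Its arguments: {"type":"object","properties":{"motion":{"type":"array"},"grip":{"type":"number"},"newtons":{"type":"number"}},"required":["motion"]}

```bash
ls; mkdir -p pics
python3 - <<'E'
from bench import readout, optics, r
import cv2, numpy as np
np.set_printoptions(precision=4,suppress=True)
s=readout.get_state(); print(s)
for n in ("scene","top"):
    p,d=optics.snapshot(n); cv2.imwrite(f"pics/{n}0.png",cv2.cvtColor(p,cv2.COLOR_RGB2BGR)); np.save(f"pics/{n}0.npy",d)
    c=optics.camera_info(n); print(n,c)
E
```

```text
pics
{'t': 0.0, 'joint_pos': array([-1.2711,  0.3595,  1.5114,  0.    ,  1.2725, -0.1151]), 'qd': array([-0.0006, -0.0001,  0.0002, -0.001 ,  0.0016, -0.0004]), 'joint_torque': array([ -0.0002, -51.537 , -27.0728,   0.0671,   0.0349,  -0.0002]), 'ee_pos': array([ 0.2416, -0.5485,  0.2438]), 'eef_rot': array([[ 0.9152,  0.403 , -0.0005],
       [ 0.403 , -0.9152,  0.0018],
       [ 0.0002, -0.0018, -1.    ]]), 'force': array([ 0.7416, -0.1024, -0.5842]), 'moment': array([ 0.0484, -0.014 , -0.0181]), 'finger_gap': 0.9991355503513356}
scene {'K': array([[354.7885,   0.    , 252.0768],
       [  0.    , 354.7885, 189.2535],
       [  0.    ,   0.    ,   1.    ]]), 'distortion': array([-0.0078,  0.    ,  0.    ,  0.    ,  0.    ]), 'R': array([[ 0.8186,  0.5744,  0.0029],
       [ 0.4861, -0.69  , -0.5362],
       [-0.306 ,  0.4404, -0.8441]]), 't': array([-0.4985, -0.193 ,  1.2258])}
top {'K': array([[469.4435,   0.    , 257.8969],
       [  0.    , 469.4435, 191.054 ],
       [  0.    ,   0.    ,   1.    ]]), 'distortion': array([-0.1602,  0.    ,  0.    ,  0.    ,  0.    ]), 'R': array([[-0.0083, -0.9998,  0.0177],
       [-0.9961,  0.0067, -0.0879],
       [ 0.0878, -0.0183, -0.996 ]]), 't': array([0.0272, 0.6005, 1.3972])}
```

View pics/scene0.png

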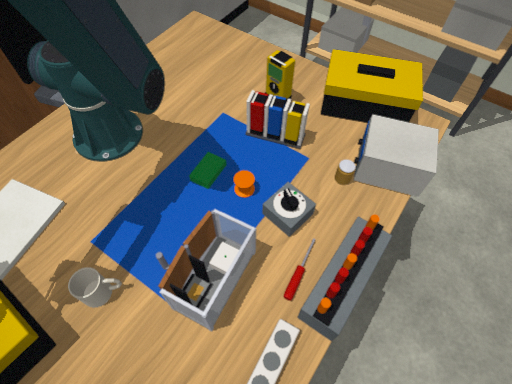

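View pics/top0.png

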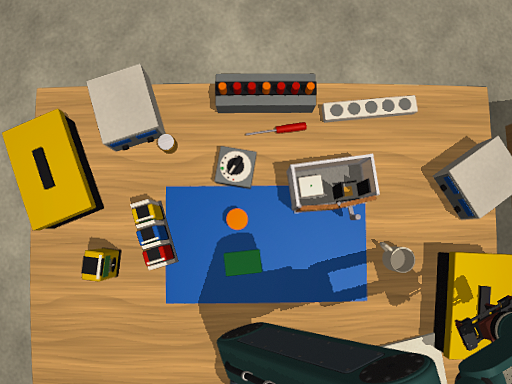

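The scene view shows the rack with red, blue and yellow testers (about 278,118), a separate bigger yellow device (280,75), the timer (290,205) and the stall (210,265). In the top view the rack is at (150,235), the lone yellow one at (102,264), the timer at (235,167) and the stall at (335,183). I'll enlarge these.

Run:
```python
import cv2
t=cv2.imread("pics/top0.png"); s=cv2.imread("pics/scene0.png")
f=lambda im,x0,y0,x1,y1,k:cv2.resize(im[y0:y1,x0:x1],None,fx=k,fy=k,interpolation=cv2.INTER_CUBIC)
cv2.imwrite("pics/c1.png",f(t,275,140,395,230,6))
cv2.imwrite("pics/c2.png",f(t,70,185,190,290,5))
cv2.imwrite("pics/c3.png",f(t,205,140,265,195,8))
cv2.imwrite("pics/c4.png",f(s,150,200,270,330,4))
```

```text
(no output)
```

View pics/c1.png

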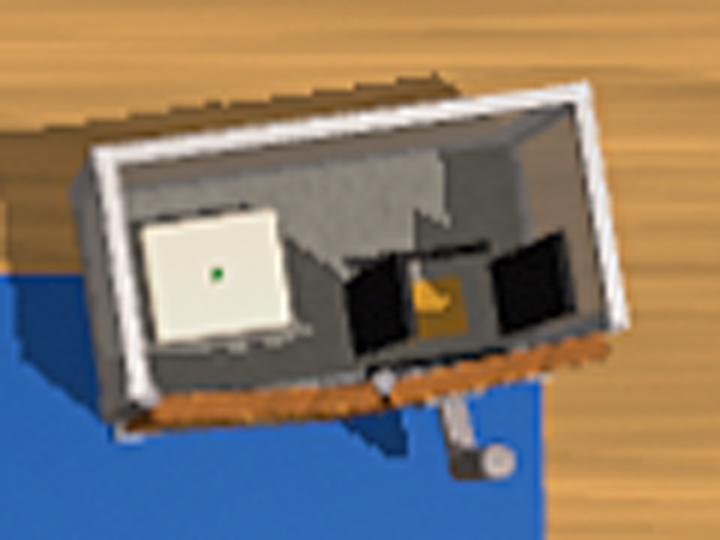

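View pics/c2.png

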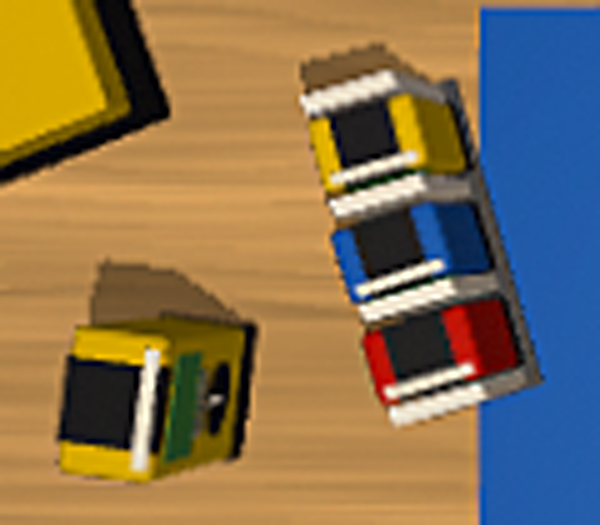

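View pics/c3.png

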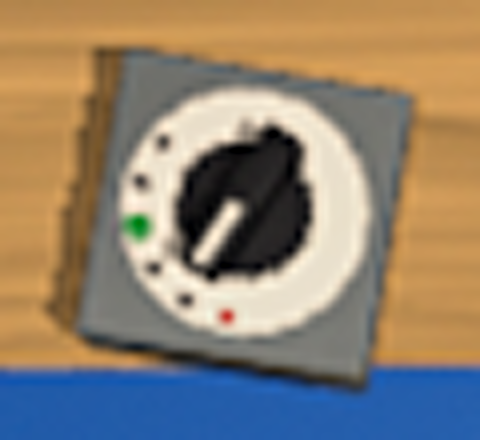

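View pics/c4.png

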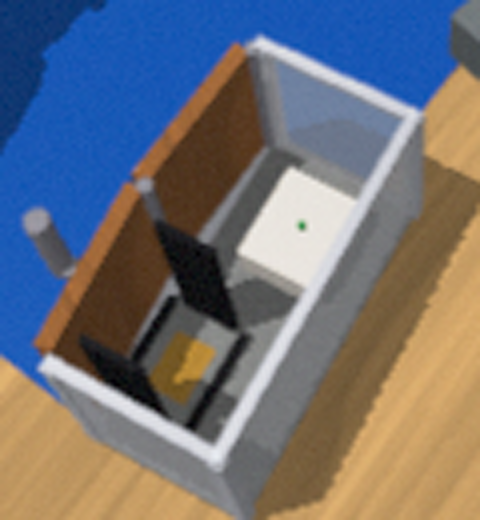

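The crops show the following:
- **Door:** closed. The handle's top is at about (358,217) in the top view.
- **Yellow candidates:** the rack tester is at about (148,211). The other, at (102,264), is visibly larger and stands alone outside the rack, so it is the look-alike. The smaller one in the rack is the one meant. Its pale strip and green display face the blue tester.
- **Selector:** at the first click.

Next I'll measure.

```bash
cat > h.py <<'E'
import numpy as np, cv2
from bench import readout, optics, r
np.set_printoptions(precision=4,suppress=True)
C={n:optics.camera_info(n) for n in("scene","top")}
def ray(n,px):
    c=C[n]; u=cv2.undistortPoints(np.array(px,float).reshape(-1,1,2),np.array(c["K"]),np.array(c["distortion"])).reshape(-1,2)
    R=np.array(c["R"]);o=-R.T@np.array(c["t"])
    return o,np.c_[u,np.ones(len(u))]@R
def cast(n,px,z):
    o,d=ray(n,px); return o+d*((z-o[2])/d[:,2])[:,None]
def proj(n,X):
    c=C[n]; return cv2.projectPoints(np.array(X,float).reshape(-1,3),cv2.Rodrigues(np.array(c["R"]))[0],np.array(c["t"]),np.array(c["K"]),np.array(c["distortion"]))[0].reshape(-1,2)
def unc(p,x0,y0,k): return (np.array(p,float)+.5)/k-.5+[x0,y0]
def snap(name,tag):
    p,d=optics.snapshot(name); b=cv2.cvtColor(p,cv2.COLOR_RGB2BGR); cv2.imwrite(f"pics/{tag}.png",b); return b,d
E
python3 - <<'E'
from h import *
c=lambda n,p,z,*a: cast(n,unc(p,*a),z)[:,:2]
# stall rim outer corners
S=c("top",[(92,148),(590,85),(628,327),(120,437)],.153,275,140,6); print("rim top BL BR FR FL\n",S, np.linalg.norm(np.diff(S[[0,1,2,3,0]],axis=0),axis=1))
S2=c("scene",[(422,115),(218,465),(42,362),(260,38)],.153,150,200,4); print("rim scene BL BR FR FL\n",S2,np.linalg.norm(np.diff(S2[[0,1,2,3,0]],axis=0),axis=1))
print("handle top",c("top",[(498,461)],.148,275,140,6),c("scene",[(36,216)],.148,150,200,4))
# selftimer
T=c("top",[(123,50),(413,97),(367,383),(80,335)],.06,205,140,8);print("timer",T,T.mean(0),np.linalg.norm(np.diff(T[[0,1,2,3,0]],axis=0),axis=1))
M=c("top",[(227,316),(186,300),(153,268),(138,226),(141,182),(163,142)],.062,205,140,8);
A=np.c_[2*M,np.ones(6)];s=np.linalg.lstsq(A,(M**2).sum(1),rcond=None)[0];print("marks circle",s[:2],np.sqrt(s[2]+s[:2]@s[:2]));
ct=T.mean(0);a=M-ct;print(np.degrees(np.arctan2(a[:,1],a[:,0])),np.linalg.norm(a,axis=1))
# rack yellow tester top corners (z .146), strip
Y=c("top",[(312,117),(388,95),(420,158),(330,190)],.146,70,185,5);print("yellow top",Y,Y.mean(0),np.linalg.norm(np.diff(Y[[0,1,2,3,0]],axis=0),axis=1))
W=c("top",[(345,95),(375,195),(407,302),(437,400)],.150,70,185,5);print("walls",W,np.linalg.norm(np.diff(W,axis=0),axis=1))
E
```

```text
rim top BL BR FR FL
 [[ 0.6638 -0.0646]
 [ 0.6931 -0.3006]
 [ 0.5787 -0.315 ]
 [ 0.5297 -0.0756]] [0.2378 0.1153 0.2444 0.1345]
rim scene BL BR FR FL
 [[ 0.6651 -0.068 ]
 [ 0.694  -0.2993]
 [ 0.5799 -0.3125]
 [ 0.5513 -0.0826]] [0.2331 0.1149 0.2317 0.1147]
handle top [[ 0.5171 -0.2527]] [[ 0.5159 -0.2504]]
timer [[0.7342 0.1357]
 [0.7157 0.0275]
 [0.6086 0.0454]
 [0.6272 0.1516]] [0.6714 0.09  ] [0.1098 0.1086 0.1079 0.1082]
marks circle [0.673  0.0906] 0.039733889387556634
[169.5268 145.0527 119.7836  95.6067  72.0463  48.0115] [0.0384 0.0387 0.0396 0.0401 0.0408 0.0412]
yellow top [[0.5451 0.3763]
 [0.5572 0.3334]
 [0.522  0.315 ]
 [0.5044 0.3657]] [0.5322 0.3476] [0.0446 0.0396 0.0536 0.042 ]
walls [[0.557  0.3568]
 [0.5015 0.3393]
 [0.4424 0.3211]
 [0.3886 0.3043]] [0.0582 0.0618 0.0564]
```

Run:
```python
import cv2
t=cv2.imread("pics/top0.png"); s=cv2.imread("pics/scene0.png")
f=lambda im,x0,y0,x1,y1,k:cv2.resize(im[y0:y1,x0:x1],None,fx=k,fy=k,interpolation=cv2.INTER_NEAREST)
cv2.imwrite("pics/c5.png",f(t,128,194,172,236,14))
cv2.imwrite("pics/c6.png",f(s,242,85,317,150,10))
cv2.imwrite("pics/c7.png",f(t,325,165,380,210,14))
```

```text
(no output)
```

View pics/c5.png

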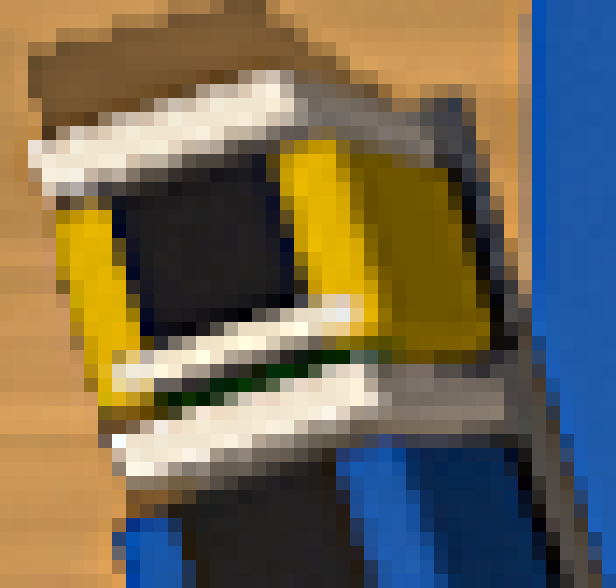

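View pics/c6.png

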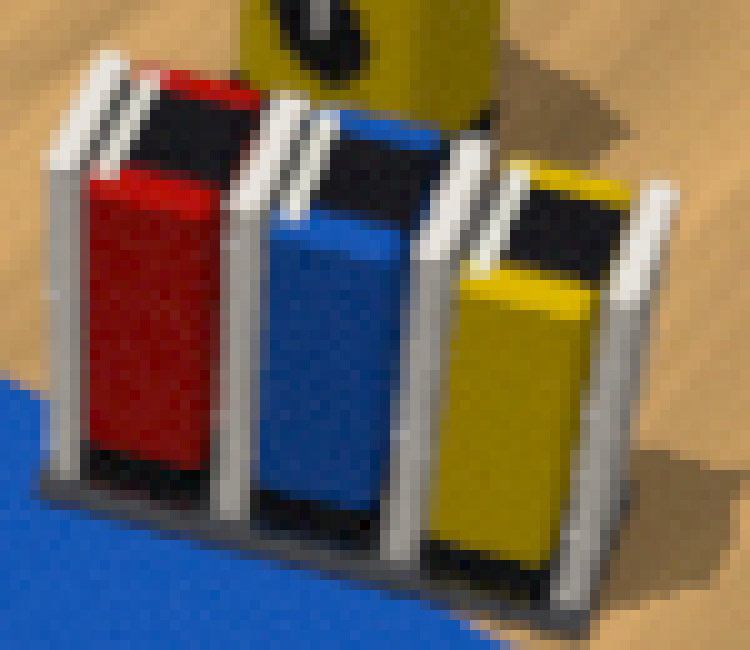

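View pics/c7.png

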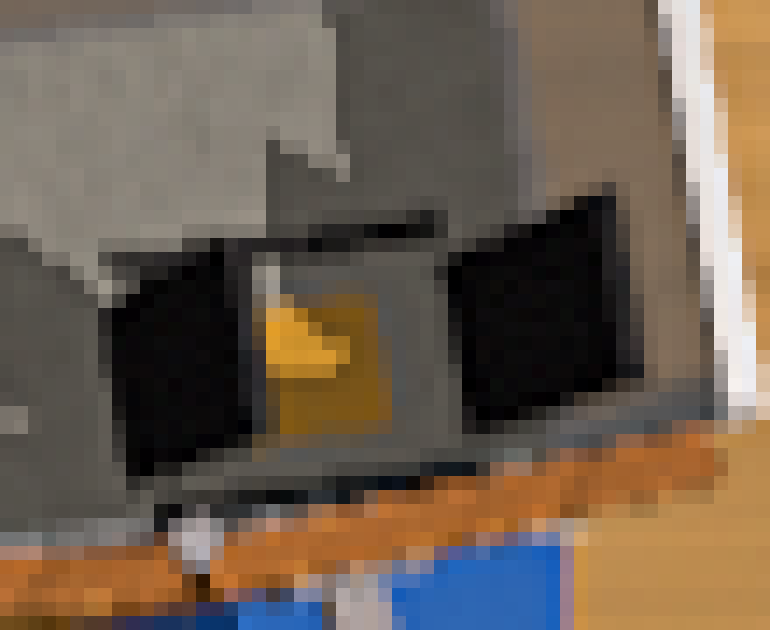

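Run:
```python
from h import *
u=lambda p,x0,y0,k: np.array(p,float)/k-.5+[x0,y0]
Y=cast("top",u([(57,202),(332,140),(380,333),(105,408)],128,194,14),.146)[:,:2]
def rep(Y):
    print(Y.ravel(),"c",Y.mean(0),np.linalg.norm(np.diff(Y[[0,1,2,3,0]],axis=0),axis=1)); 
    for i,j in((1,0),(2,3)): d=Y[i]-Y[j];print("y-side ang",np.arctan2(d[1],d[0])+np.pi/2)
    for i,j in((0,3),(1,2)): d=Y[i]-Y[j];print("x-side ang",np.arctan2(d[1],d[0]))
rep(Y)
Y2=cast("scene",u([(635,182),(600,318),(458,282),(515,155)],242,85,10),.146)[:,:2]
rep(Y2[[0,1,2,3]])
W2=cast("scene",u([(112,52),(50,168),(85,168),(680,190),(648,305),(610,305)],242,85,10),.15)[:,:2];print("walls scene",W2)
s0=cv2.imread("pics/top0.png")
hsv=cv2.cvtColor(s0,cv2.COLOR_BGR2HSV)
def blob(lo,hi,box,z):
    m=cv2.inRange(hsv,lo,hi);x0,y0,x1,y1=box;k=np.zeros_like(m);k[y0:y1,x0:x1]=m[y0:y1,x0:x1]
    ys,xs=np.nonzero(k);return len(xs),cast("top",[(xs.mean(),ys.mean())],z)[0,:2]
print("spool",blob((5,150,120),(15,255,255),(220,200,255,235),.058))
print("case",cast("top",[(225,252),(260,250),(262,272),(226,275)],.03)[:,:2])
print("mug",cast("top",[(399,259)],.09))
d=np.load("pics/top0.npy")
def dz(n,px):
    o,dd=ray(n,[px]);return o+dd[0]*d[px[1],px[0]]
for p in((200,230),(190,200),(300,230),(145,212),(236,165),(312,186)):print(p,dz("top",p))
```

```text
[0.5453 0.3775 0.5574 0.3221 0.519  0.3121 0.5043 0.3673] c [0.5315 0.3447] [0.0568 0.0397 0.0572 0.0422]
y-side ang 0.21466474289337034
y-side ang 0.26022929485158275
x-side ang 0.24296629114252466
x-side ang 0.25419255572016963
[0.5431 0.3799 0.5638 0.3238 0.5208 0.3117 0.5064 0.3685] c [0.5335 0.346 ] [0.0598 0.0447 0.0585 0.0385]
y-side ang 0.3539361024325076
y-side ang 0.2487941872386923
x-side ang 0.30222112253970973
x-side ang 0.27404121173107493
walls scene [[0.3792 0.3301]
 [0.3933 0.2764]
 [0.4022 0.2827]
 [0.5579 0.381 ]
 [0.5745 0.3332]
 [0.5651 0.3266]]
spool (139, array([0.5234, 0.0946]))
case [[0.4177 0.1229]
 [0.4229 0.018 ]
 [0.3571 0.0125]
 [0.349  0.1203]]
mug [[ 0.3926 -0.3877  0.09  ]]
(200, 230) [ 0.4842  0.2011 -0.0012]
(190, 200) [ 0.5769  0.2324 -0.0033]
(300, 230) [ 0.4818 -0.1065 -0.0015]
(145, 212) [0.5339 0.34   0.1432]
(236, 165) [0.6713 0.0869 0.0924]
(312, 186) [ 0.6135 -0.1401  0.0423]
```

```bash
cat >> h.py <<'E'
from scipy.spatial.transform import Rotation as Ro
def plan(pos,yaw,yaws=None):
    """target TCP pos, tool x yaw (tool pointing down) -> total shift cm, rotvec in tool axes"""
    s=readout.get_state();R=np.array(s["eef_rot"]);p=np.array(s["ee_pos"])
    x=np.array([np.cos(yaw),np.sin(yaw),0]);z=np.array([0,0,-1.]);T=np.c_[x,np.cross(z,x),z]
    d=R.T@(np.array(pos)-p)*100; rv=Ro.from_matrix(R.T@T).as_rotvec()
    n=max(np.linalg.norm(d)/5,np.linalg.norm(rv)/.1499)
    print("t",s["t"],"shift cm",np.round(d,2),"rv",np.round(rv,3),"rows>=",np.ceil(n),"q",s["joint_pos"],"F",s["force"],"gap mm",s["finger_gap"]*88)
SO=np.array([.5645,-.1975]);SY=.124
def st(x,y): # stall mm -> world
    c,s=np.cos(SY),np.sin(SY);return SO+np.array([[c,-s],[s,c]])@np.array([x,y])/1000
def hd(a): return st(-66*np.sin(a)-48*np.cos(a),110-154*np.cos(a)-48*np.sin(a))
E
python3 - <<'E'
from h import *
print(hd(.08),hd(0))
plan([.517,-.2515,.245],.124); plan([.517,-.2515,.119],.124)
E
```

```text
[ 0.5176 -0.251 ] [ 0.5223 -0.2471]
t 0.1 shift cm [ 37.17 -16.09  -0.08] rv [-0.002  0.     0.291] rows>= 9.0 q [-1.2711  0.3594  1.5113 -0.      1.2725 -0.1151] F [ 0.1514  0.9937 -0.3828] gap mm 87.86813153849175
t 0.1 shift cm [ 37.17 -16.07  12.52] rv [-0.002  0.     0.291] rows>= 9.0 q [-1.2711  0.3594  1.5113 -0.      1.2725 -0.1151] F [ 0.1514  0.9937 -0.3828] gap mm 87.86813153849175
```

Request:
step_arm(
  motion=[
    [4.0,-1.8,0,0,0,0.06],
    [8.0,-3.5,0,0,0,0.12],
    [12.5,-5.4,0,0,0,0.18],
    [17,-7.3,0,0,0,0.24],
    [21.5,-9.3,0,0,0,0.29],
  ],
  grip=-0.2,
  newtons=30,
)

```text
t: 0.6
ee_pos: [0.4017, -0.3752, 0.2438]
eef_rot: [[0.993, 0.122, -0.001], [0.122, -0.993, 0.002], [-0.001, -0.002, -1.0]]
force: [1.6, -0.2, -0.1]
finger_gap: 0.612
```

Run:
```python
from h import *
plan([.517,-.2515,.245],.124)
```

```text
t 0.6 shift cm [ 12.94 -10.88  -0.11] rv [-0.002  0.001 -0.002] rows>= 4.0 q [-0.8774  0.2886  1.619   0.0007  1.236   0.5713] F [ 1.5885 -0.1756 -0.1276] gap mm 53.862045906570614
```

Request:
step_arm(
  motion=[
    [3.5,-2.9,0,0,0,0],
    [7.0,-5.8,0,0,0,0],
    [10.2,-8.5,0,0,0,0],
    [12.9,-10.9,0,0,0,0],
    [12.9,-10.9,0,0,0,0],
  ],
)

```text
t: 1.1
ee_pos: [0.5188, -0.2479, 0.2436]
eef_rot: [[0.992, 0.126, -0.0], [0.126, -0.992, 0.004], [0.0, -0.004, -1.0]]
force: [-0.7, -1.1, 0.0]
finger_gap: 0.599
```

Run:
```python
from h import *
plan([.517,-.2515,.119],.124)
b,d=snap("scene","s1"); t,_=snap("top","t1")
cv2.imwrite("pics/s1c.png",cv2.resize(b[150:330,120:300],None,fx=3,fy=3,interpolation=cv2.INTER_CUBIC))
```

```text
t 1.1 shift cm [-0.23  0.38 12.46] rv [-0.004 -0.     0.002] rows>= 3.0 q [-0.5677  0.3248  1.5655  0.0031  1.2533  0.8761] F [-0.711  -1.0852  0.0365] gap mm 52.729361188827966
```

View pics/s1c.png

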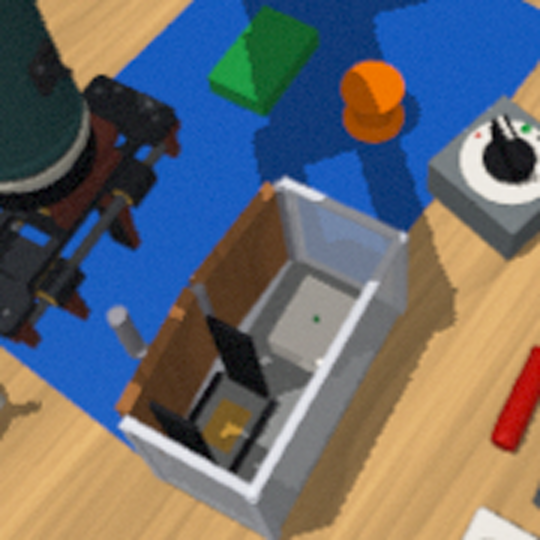

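Run:
```python
from h import *
P=lambda X:(proj("scene",[X])[0]-[120,150])*3
print(P([.517,-.2515,.148]),P([.5188,-.2479,.222]),P([.5188+.0035,-.2479-.026,.222]),P([.5188-.0035,-.2479+.026,.222]))
```

```text
[115.894  312.7296] [ 98.7241 271.2844] [ 76.9273 301.3523] [119.8357 242.1666]
```

Run:
```python
import cv2
b=cv2.imread("pics/s1.png")
cv2.imwrite("pics/s1d.png",cv2.resize(b[160:290,90:200],None,fx=5,fy=5,interpolation=cv2.INTER_CUBIC))
```

```text
(no output)
```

View pics/s1d.png

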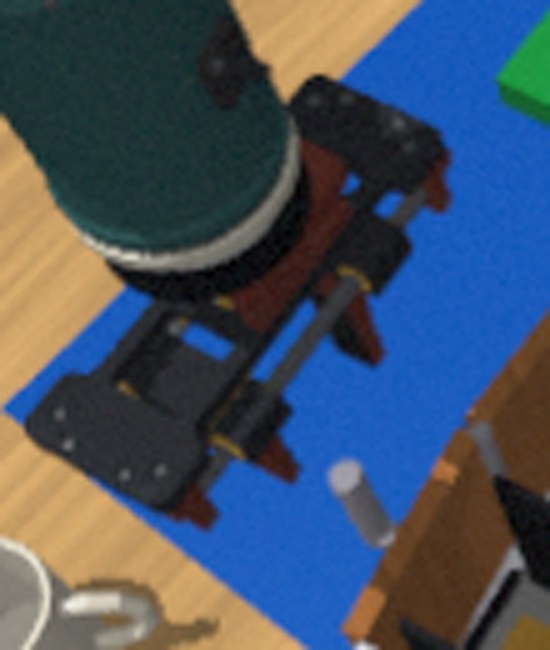

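View pics/t1.png

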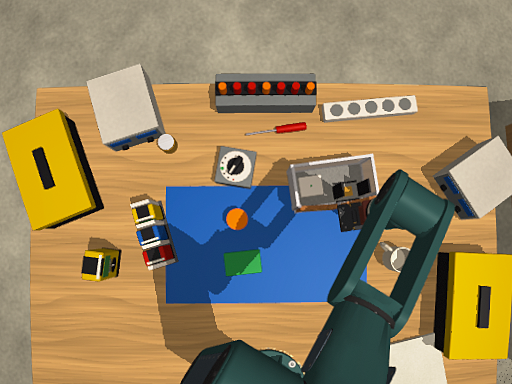

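The fingertips project to about (146,251) and (160,231), as predicted for the hover pose, and they straddle the handle at (159,254) once height is allowed for. I'm descending.

Request:
step_arm(
  motion=[
    [-0.1,0.2,3.5,0,0,0],
    [-0.2,0.4,7.0,0,0,0],
    [-0.2,0.4,10.0,0,0,0],
    [-0.2,0.4,12.4,0,0,0],
    [-0.2,0.4,12.4,0,0,0],
  ],
)

```text
t: 1.7
ee_pos: [0.5114, -0.2544, 0.1163]
eef_rot: [[0.993, 0.122, -0.008], [0.122, -0.993, 0.006], [-0.007, -0.007, -1.0]]
force: [-0.9, 0.3, -0.6]
finger_gap: 0.603
```

Request:
step_arm(
  motion=[
    [0,0,0,0,0,0],
    [0,0,0,0,0,0],
    [0,0,0,0,0,0],
    [0,0,0,0,0,0],
  ],
  grip=0.9,
  newtons=25,
)

```text
t: 2.1
ee_pos: [0.5121, -0.2549, 0.1175]
eef_rot: [[0.993, 0.122, -0.006], [0.122, -0.993, 0.004], [-0.006, -0.005, -1.0]]
force: [-0.1, 0.3, 0.7]
finger_gap: 0.276
```

Run:
```python
from h import *
for a in(.08,.2,.4,.6,.8,1.0,1.2,1.35,1.44): print(a,hd(a)-hd(.08))
plan([.517,-.2515,.119],.124)
s=readout.get_state();print(s["ee_pos"])
R=np.array(s["eef_rot"])
for a in(.2,.3,.45,.6,.75,.9,1.05,1.2,1.35,1.44): print(a,np.round(R.T@np.r_[hd(a)-hd(.08),0]*100,1))
```

```text
0.08 [0. 0.]
0.2 [-0.0066 -0.004 ]
0.4 [-0.0163 -0.0052]
0.6 [-0.024   0.0002]
0.8 [-0.0294  0.0121]
1.0 [-0.0323  0.03  ]
1.2 [-0.0326  0.0532]
1.35 [-0.0311  0.0735]
1.44 [-0.0295  0.0867]
t 2.1 shift cm [ 0.53 -0.28 -0.15] rv [-0.005  0.006 -0.002] rows>= 1.0 q [-0.5828  0.4653  1.6999  0.0004  0.9839  0.8656] F [-0.1408  0.32    0.6942] gap mm 24.252549510449768
[ 0.5121 -0.2549  0.1175]
0.2 [-0.7  0.3  0. ]
0.3 [-1.2  0.4  0. ]
0.45 [-1.9  0.2  0. ]
0.6 [-2.4 -0.3  0. ]
0.75 [-2.7 -1.2  0. ]
0.9 [-2.8 -2.4  0. ]
1.05 [-2.8 -3.9  0. ]
1.2 [-2.6 -5.7  0. ]
1.35 [-2.2 -7.7  0.1]
1.44 [-1.9 -9.   0.1]
```

Request:
step_arm(
  motion=[
    [0.4,-0.2,0,0,0,0],
    [0.4,-0.2,0,0,0,0],
    [0.4,-0.2,0,0,0,0],
    [0.4,-0.2,0,0,0,0],
  ],
)

```text
t: 2.5
ee_pos: [0.5153, -0.2515, 0.1178]
eef_rot: [[0.992, 0.122, -0.007], [0.122, -0.992, 0.005], [-0.006, -0.006, -1.0]]
force: [-2.6, 4.8, 4.1]
finger_gap: 0.179
```

Run:
```python
from h import *
plan([.517,-.2515,.119],.124)
```

```text
t 2.5 shift cm [ 0.16  0.02 -0.12] rv [-0.006  0.006 -0.001] rows>= 1.0 q [-0.5749  0.4672  1.6954  0.0008  0.988   0.8728] F [-2.5975  4.7702  4.1016] gap mm 15.712354754708521
```

The gripper has closed on the bar at 15.7 mm. I'm pulling along the arc.

Request:
step_arm(
  motion=[
    [-0.7,0.3,0,0,0,0],
    [-1.2,0.4,0,0,0,0],
    [-1.9,0.2,0,0,0,0],
    [-2.2,0,0,0,0,0],
    [-2.4,-0.3,0,0,0,0],
  ],
)

```text
t: 3.0
ee_pos: [0.492, -0.2555, 0.1183]
eef_rot: [[0.992, 0.123, -0.005], [0.123, -0.992, -0.002], [-0.005, 0.001, -1.0]]
force: [-0.1, -11.4, -7.9]
finger_gap: 0.187
```

```bash
cat > a.py <<'E'
from h import *
s=readout.get_state();R=np.array(s["eef_rot"]);p=s["ee_pos"][:2]
A=np.linspace(0,1.48,149);D=[np.linalg.norm(hd(a)-p) for a in A];i=int(np.argmin(D));print("a~",A[i],"dist",D[i],"F",s["force"],s["ee_pos"],"gap",s["finger_gap"]*88)
for a in A[i+10::10]: print(round(a,2),np.round(R.T@np.r_[hd(a)-hd(A[i]),0]*100,1))
E
python3 a.py
```

```text
a~ 0.56 dist 0.004254904682603202 F [ -0.1071 -11.421   -7.9239] [ 0.492  -0.2555  0.1183] gap 16.445378488132924
0.66 [-0.3 -0.5  0. ]
0.76 [-0.5 -1.1  0. ]
0.86 [-0.6 -1.9  0. ]
0.96 [-0.6 -2.8 -0. ]
1.06 [-0.5 -3.9 -0. ]
1.16 [-0.4 -5.  -0. ]
1.26 [-0.2 -6.3 -0. ]
1.36 [ 0.1 -7.7 -0. ]
1.46 [ 0.5 -9.1 -0. ]
```

Request:
step_arm(
  motion=[
    [-0.3,-0.5,0,0,0,0],
    [-0.5,-1.1,0,0,0,0],
    [-0.6,-1.9,0,0,0,0],
    [-0.6,-2.8,0,0,0,0],
    [-0.5,-3.9,0,0,0,0],
  ],
)

```text
t: 3.5
ee_pos: [0.4826, -0.2174, 0.1184]
eef_rot: [[0.992, 0.123, -0.003], [0.123, -0.992, -0.002], [-0.004, 0.002, -1.0]]
force: [4.9, -2.5, -6.6]
finger_gap: 0.174
```

```bash
python3 a.py
```

```text
a~ 1.04 dist 0.002509183937307943 F [ 4.8866 -2.5156 -6.5637] [ 0.4826 -0.2174  0.1184] gap 15.269148142807213
1.14 [ 0.1 -1.1 -0. ]
1.24 [ 0.3 -2.4 -0. ]
1.34 [ 0.6 -3.7 -0. ]
1.44 [ 0.9 -5.2 -0. ]
```

Request:
step_arm(
  motion=[
    [0.1,-1.1,0,0,0,0],
    [0.3,-2.4,0,0,0,0],
    [0.6,-3.7,0,0,0,0],
    [0.8,-4.7,0,0,0,0],
    [0.9,-5.0,0,0,0,0],
  ],
)

```text
t: 4.0
ee_pos: [0.4857, -0.1653, 0.1185]
eef_rot: [[0.992, 0.124, -0.003], [0.124, -0.992, -0.002], [-0.003, 0.002, -1.0]]
force: [2.8, -1.8, -1.3]
finger_gap: 0.179
```

```bash
python3 a.py
```

```text
a~ 1.43 dist 0.0023266732220723926 F [ 2.7811 -1.8079 -1.3161] [ 0.4857 -0.1653  0.1185] gap 15.732094448435927
```

Request:
step_arm(
  motion=[
    [0,0,0,0,0,0],
    [0,0,0,0,0,0],
    [0,0,0,0,0,0],
  ],
  grip=0.27,
)

```text
t: 4.3
ee_pos: [0.4849, -0.1652, 0.1184]
eef_rot: [[0.992, 0.124, -0.004], [0.124, -0.992, -0.002], [-0.004, 0.001, -1.0]]
force: [0.6, -0.9, -0.1]
finger_gap: 0.361
```

Request:
step_arm(
  motion=[
    [0,0,-3,0,0,0],
    [0,0,-6.5,0,0,0],
    [0,0,-10,0,0,0],
    [0,0,-13,0,0,0],
    [0,0,-14,0,0,0],
  ],
)

```text
t: 4.8
ee_pos: [0.4866, -0.1659, 0.2615]
eef_rot: [[0.992, 0.123, -0.0], [0.123, -0.992, -0.004], [-0.001, 0.004, -1.0]]
force: [0.5, -0.9, -0.2]
finger_gap: 0.366
```

Run:
```python
from h import *
plan([.5325,.3453,.26],.27)
t,_=snap("top","t2");s,_=snap("scene","s2")
cv2.imwrite("pics/s2c.png",cv2.resize(s[180:330,120:290],None,fx=4,fy=4,interpolation=cv2.INTER_CUBIC))
```

```text
t 4.8 shift cm [ 10.85 -50.17  -0.06] rv [ 0.004  0.001 -0.147] rows>= 11.0 q [-0.4605  0.2184  1.6708 -0.0039  1.2507  0.9881] F [ 0.5489 -0.9292 -0.2305] gap mm 32.196148719316696
```

View pics/s2c.png

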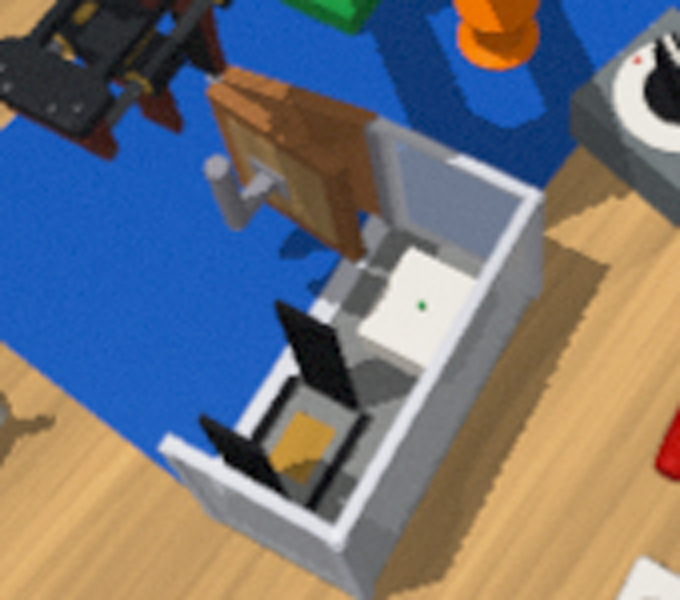

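Request:
step_arm(
  motion=[
    [1,-4.6,0,0,0,-0.03],
    [2,-9.2,0,0,0,-0.06],
    [3,-13.8,0,0,0,-0.09],
    [4,-18.4,0,0,0,-0.12],
    [5,-23,0,0,0,-0.147],
  ],
  grip=-1,
)

```text
t: 5.4
ee_pos: [0.5058, 0.0704, 0.2565]
eef_rot: [[0.963, 0.268, -0.006], [0.268, -0.963, -0.003], [-0.006, 0.002, -1.0]]
force: [1.1, 1.1, 0.8]
finger_gap: 0.782
```

Run:
```python
from h import *
plan([.5325,.3453,.26],.27)
s=cv2.imread("pics/s2.png")
h=cast("scene",unc([(216,163)],120,180,4),.148)[:, :2];A=np.linspace(0,1.48,149);D=[np.linalg.norm(hd(a)-h[0]) for a in A];print("door a",h,A[np.argmin(D)],min(D))
```

```text
t 5.4 shift cm [  9.94 -25.77  -0.46] rv [0.002 0.006 0.001] rows>= 6.0 q [ 0.0053  0.2219  1.6793 -0.0034  1.2462  1.306 ] F [1.1496 1.148  0.7679] gap mm 68.80296694543811
door a [[ 0.4859 -0.1643]] 1.44 0.002208014473023314
```

Door angle measures 1.44 rad, which counts as folded.

Request:
step_arm(
  motion=[
    [1.8,-4.5,0,0,0,0],
    [3.5,-9,0,0,0,0],
    [5.3,-13.5,0,0,0,0],
    [7,-18,0,0,0,0],
    [8.7,-22.3,-0.3,0,0,0],
  ],
)

```text
t: 5.9
ee_pos: [0.5282, 0.31, 0.2554]
eef_rot: [[0.963, 0.268, -0.01], [0.268, -0.963, -0.005], [-0.011, 0.002, -1.0]]
force: [0.3, 0.2, 0.7]
finger_gap: 1.002
```

Run:
```python
from h import *
plan([.5325,.3453,.22],.27)
```

```text
t 5.9 shift cm [ 1.4  -3.3   3.52] rv [0.002 0.011 0.001] rows>= 2.0 q [ 0.4183  0.3736  1.4592 -0.0007  1.3204  1.718 ] F [0.3195 0.1679 0.6752] gap mm 88.17668215511621
```

Request:
step_arm(
  motion=[
    [0.7,-1.7,1,0,0,0],
    [1.4,-3.3,2,0,0,0],
    [1.4,-3.3,3,0,0.01,0],
    [1.4,-3.3,3.5,0,0.01,0],
    [1.4,-3.3,3.5,0,0.01,0],
  ],
)

```text
t: 6.4
ee_pos: [0.5314, 0.3436, 0.2179]
eef_rot: [[0.964, 0.267, -0.005], [0.267, -0.964, -0.005], [-0.006, 0.004, -1.0]]
force: [0.1, -0.6, -0.4]
finger_gap: 1.0
```

Run:
```python
from h import *
plan([.5325,.3453,.108],.27)
t,_=snap("top","t3");s,_=snap("scene","s3")
cv2.imwrite("pics/s3c.png",cv2.resize(s[60:170,220:340],None,fx=5,fy=5,interpolation=cv2.INTER_CUBIC))
P=lambda X:(proj("scene",[X])[0]-[220,60])*5
p=readout.get_state()["ee_pos"];print(P([*p[:2],.146]),P([*p[:2],p[2]-.022]))
```

```text
t 6.4 shift cm [ 0.22 -0.18 10.99] rv [0.004 0.006 0.   ] rows>= 3.0 q [ 0.4663  0.4322  1.4619 -0.0026  1.254   1.7676] F [ 0.0785 -0.5671 -0.4039] gap mm 88.02336032790983
[380.6419 240.1831] [390.0557 176.3155]
```

View pics/s3c.png

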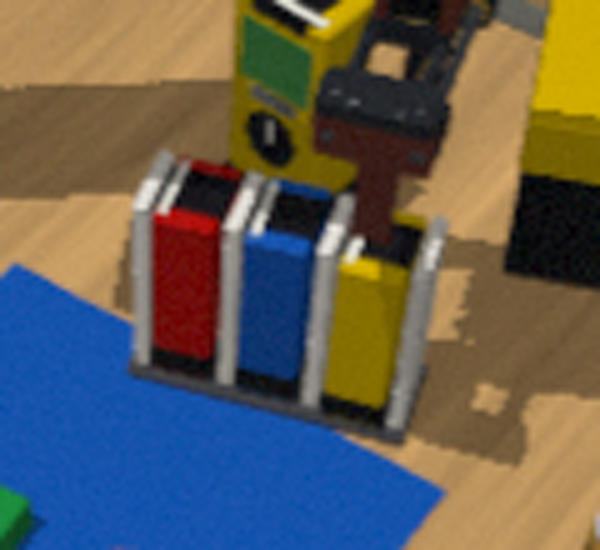

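The view shows the gripper over the yellow tester (crop 375,255), with the near finger on its -y side. Descending.

Request:
step_arm(
  motion=[
    [0.2,-0.2,2.5,0,0,0],
    [0.2,-0.2,5,0,0,0],
    [0.2,-0.2,7.5,0,0,0],
    [0.2,-0.2,8.5,0,0,0],
  ],
)

```text
t: 6.9
ee_pos: [0.5329, 0.3451, 0.1331]
eef_rot: [[0.964, 0.266, -0.004], [0.266, -0.964, -0.005], [-0.005, 0.003, -1.0]]
force: [-1.2, -0.1, 0.4]
finger_gap: 1.001
```

Run:
```python
from h import *
plan([.5325,.3453,.108],.27)
```

```text
t 6.9 shift cm [-0.03 -0.04  2.51] rv [ 0.003  0.005 -0.001] rows>= 1.0 q [ 0.4673  0.5215  1.542  -0.0027  1.084   1.7702] F [-1.2444 -0.0978  0.3672] gap mm 88.06290829465885
```

Request:
step_arm(
  motion=[
    [0,0,1.2,0,0,0],
    [0,0,2.5,0,0,0],
    [0,0,2.5,0,0,0],
  ],
)

```text
t: 7.2
ee_pos: [0.5321, 0.3444, 0.1067]
eef_rot: [[0.964, 0.266, -0.006], [0.266, -0.964, -0.006], [-0.008, 0.004, -1.0]]
force: [-0.0, 0.5, 0.9]
finger_gap: 0.997
```

Request:
step_arm(
  motion=[
    [0,0,0,0,0,0],
    [0,0,0,0,0,0],
    [0,0,0,0,0,0],
    [0,0,0,0,0,0],
    [0,0,0,0,0,0],
  ],
  grip=0.6,
  newtons=35,
)

```text
t: 7.7
ee_pos: [0.5327, 0.3453, 0.1076]
eef_rot: [[0.964, 0.265, -0.005], [0.265, -0.964, -0.004], [-0.006, 0.003, -1.0]]
force: [0.1, 2.1, 4.0]
finger_gap: 0.707
```

Run:
```python
from h import *
plan([.5325,.3453,.108],.27)
```

```text
t 7.7 shift cm [-0.02 -0.01 -0.04] rv [ 0.003  0.006 -0.001] rows>= 1.0 q [ 0.4672  0.5512  1.5626 -0.0018  1.0338  1.7703] F [0.1078 2.1014 4.0319] gap mm 62.256968875313774
```

Request:
step_arm(
  motion=[
    [0,0,-1,0,0,0],
    [0,0,-3,0,0,0],
    [0,0,-6,0,0,0],
    [0,0,-9,0,0,0],
    [0,0,-12,0,0,0],
  ],
)

```text
t: 8.2
ee_pos: [0.5325, 0.345, 0.2285]
eef_rot: [[0.964, 0.265, -0.006], [0.265, -0.964, -0.006], [-0.008, 0.004, -1.0]]
force: [0.7, 0.5, -4.4]
finger_gap: 0.705
```

Request:
step_arm(
  motion=[
    [0,0,-3,0,0,0],
    [0,0,-5.5,0,0,0],
    [0,0,-5.5,0,0,0],
  ],
)

```text
t: 8.5
ee_pos: [0.5345, 0.3459, 0.2875]
eef_rot: [[0.964, 0.265, -0.0], [0.265, -0.964, -0.003], [-0.001, 0.003, -1.0]]
force: [0.7, 0.6, -4.3]
finger_gap: 0.706
```

Run:
```python
from h import *
plan([.50,.19,.27],.27)
t,_=snap("top","t4");s,_=snap("scene","s4")
cv2.imwrite("pics/s4c.png",cv2.resize(s[30:170,220:360],None,fx=4,fy=4,interpolation=cv2.INTER_CUBIC))
```

```text
t 8.5 shift cm [-7.46 14.11  1.8 ] rv [ 0.003  0.001 -0.001] rows>= 4.0 q [ 0.4674  0.38    1.3687 -0.0028  1.3944  1.77  ] F [ 0.7492  0.5971 -4.2731] gap mm 62.10988323694827
```

View pics/s4c.png

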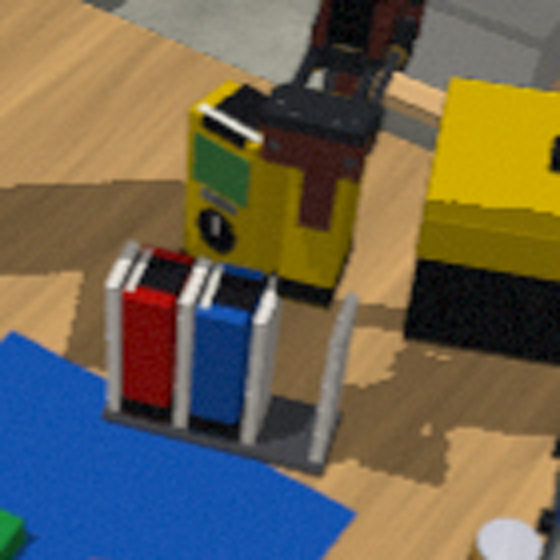

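Request:
step_arm(
  motion=[
    [-1.5,3,0,0,0,0.03],
    [-3,6,0,0,0,0.06],
    [-5,9.5,0,0,0,0.09],
    [-6.5,12.5,0,0,0,0.12],
    [-7.5,14.1,0,0,0,0.146],
  ],
)

```text
t: 9.1
ee_pos: [0.4951, 0.1862, 0.2816]
eef_rot: [[0.993, 0.12, -0.012], [0.12, -0.993, -0.009], [-0.013, 0.007, -1.0]]
force: [0.3, 0.0, -3.1]
finger_gap: 0.706
```

Run:
```python
from h import *
plan([.50,.19,.115],.124)
```

```text
t 9.1 shift cm [ 0.75 -0.44 16.65] rv [ 0.007  0.013 -0.004] rows>= 4.0 q [ 0.233   0.2307  1.6017 -0.0059  1.3227  1.6849] F [ 0.343   0.0476 -3.132 ] gap mm 62.10806184015592
```

Request:
step_arm(
  motion=[
    [0.2,-0.2,3.5,0,0.005,0],
    [0.4,-0.4,7,0.005,0.01,0],
    [0.6,-0.4,10.5,0.007,0.013,0],
    [0.7,-0.4,14,0.007,0.013,0],
    [0.7,-0.4,16.2,0.007,0.013,0],
  ],
)

```text
t: 9.6
ee_pos: [0.4962, 0.1885, 0.1151]
eef_rot: [[0.993, 0.12, -0.007], [0.12, -0.993, -0.002], [-0.007, 0.001, -1.0]]
force: [0.2, -0.2, -4.3]
finger_gap: 0.706
```

Request:
step_arm(
  motion=[
    [0,0,0,0,0,0],
    [0,0,0,0,0,0],
  ],
)

```text
t: 9.8
ee_pos: [0.4938, 0.1879, 0.1133]
eef_rot: [[0.993, 0.12, -0.012], [0.12, -0.993, -0.003], [-0.013, 0.002, -1.0]]
force: [-0.3, 0.2, -4.5]
finger_gap: 0.708
```

Run:
```python
from h import *
plan([.50,.19,.102],.124)
```

```text
t 9.8 shift cm [ 0.65 -0.14  1.13] rv [ 0.002  0.013 -0.004] rows>= 1.0 q [ 0.2331  0.4224  1.7966 -0.0007  0.9353  1.6841] F [-0.3426  0.2234 -4.5333] gap mm 62.314675125805685
```

Request:
step_arm(
  motion=[
    [0.1,0,0.4,0.002,0.013,0],
    [0.2,0,0.8,0.002,0.013,0],
    [0.2,0,1.0,0.002,0.013,0],
    [0.2,0,1.0,0.002,0.013,0],
  ],
)

```text
t: 10.2
ee_pos: [0.4959, 0.1881, 0.1036]
eef_rot: [[0.993, 0.12, 0.001], [0.12, -0.993, 0.0], [0.001, -0.0, -1.0]]
force: [-0.1, 1.1, -4.5]
finger_gap: 0.704
```

Run:
```python
from h import *
plan([.50,.19,.102],.124)
```

```text
t 10.2 shift cm [ 0.42 -0.14  0.16] rv [-0.    -0.001 -0.004] rows>= 1.0 q [ 0.2323  0.4333  1.811  -0.0001  0.8961  1.6829] F [-0.0852  1.0757 -4.526 ] gap mm 61.963248685131276
```

Request:
step_arm(
  motion=[
    [0,0,0.15,0,0,0],
    [0,0,0.25,0,0,0],
    [0,0,0.25,0,0,0],
  ],
)

```text
t: 10.5
ee_pos: [0.4965, 0.1883, 0.1017]
eef_rot: [[0.993, 0.12, 0.002], [0.12, -0.993, 0.001], [0.002, -0.0, -1.0]]
force: [-1.0, 0.3, 2.5]
finger_gap: 0.703
```

Force went from -4.5 to +2.5 N, so the tester is on the bench. Opening.

Request:
step_arm(
  motion=[
    [0,0,0,0,0,0],
    [0,0,0,0,0,0],
    [0,0,0,0,0,0],
    [0,0,0,0,0,0],
  ],
  grip=-1,
)

```text
t: 10.9
ee_pos: [0.4965, 0.1883, 0.1018]
eef_rot: [[0.993, 0.12, 0.002], [0.12, -0.993, 0.001], [0.002, -0.0, -1.0]]
force: [1.3, -0.3, 0.5]
finger_gap: 0.989
```

Request:
step_arm(
  motion=[
    [0,0,-3,0,0,0],
    [0,0,-7,0,0,0],
    [0,0,-11,0,0,0],
    [0,0,-11,0,0,0],
  ],
)

```text
t: 11.3
ee_pos: [0.4998, 0.1892, 0.217]
eef_rot: [[0.993, 0.12, 0.012], [0.12, -0.993, 0.003], [0.012, -0.001, -1.0]]
force: [1.2, -0.1, 0.1]
finger_gap: 1.0
```

Run:
```python
from h import *
plan([.497,.188,.21],.124+np.pi/2)
t,_=snap("top","t5");s,_=snap("scene","s5")
cv2.imwrite("pics/s5c.png",cv2.resize(s[60:220,180:330],None,fx=4,fy=4,interpolation=cv2.INTER_CUBIC))
```

```text
t 11.3 shift cm [-0.3   0.08  0.7 ] rv [ 0.009 -0.011 -1.574] rows>= 11.0 q [ 0.2325  0.2869  1.6954 -0.      1.1468  1.6829] F [ 1.1923 -0.0954  0.0822] gap mm 87.97700993594145
```

View pics/s5c.png

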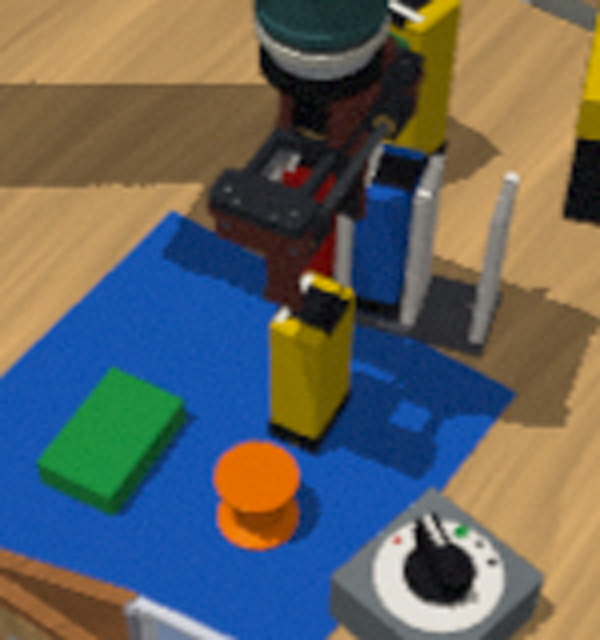

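The tester stands upright on the mat at about (260,150) in the full image. I'll turn the gripper 90° for the front/back grasp.

Request:
step_arm(
  motion=[
    [0,0,0,0,0,-0.145],
    [0,0,0,0,0,-0.29],
    [-0.1,0,0,0,0,-0.435],
    [-0.2,0,0,0,0,-0.58],
    [-0.2,0,0,0,0,-0.72],
  ],
)

```text
t: 11.9
ee_pos: [0.4933, 0.1878, 0.2106]
eef_rot: [[0.663, 0.749, 0.001], [0.749, -0.663, 0.0], [0.001, 0.001, -1.0]]
force: [-0.2, 0.0, 0.5]
finger_gap: 1.001
```

Request:
step_arm(
  motion=[
    [0,0,0,0,0,-0.145],
    [0,0,0,0,0,-0.29],
    [0,0,0,0,0,-0.435],
    [0,0,0,0,0,-0.58],
    [0,0,0,0,0,-0.72],
  ],
)

```text
t: 12.4
ee_pos: [0.492, 0.1874, 0.2085]
eef_rot: [[-0.001, 1.0, -0.003], [1.0, 0.001, -0.001], [-0.001, -0.003, -1.0]]
force: [0.3, -0.0, 0.5]
finger_gap: 0.997
```

Run:
```python
from h import *
plan([.497,.188,.21],.124+np.pi/2)
t,_=snap("top","t6");s,_=snap("scene","s6")
cv2.imwrite("pics/s6c.png",cv2.resize(s[90:190,220:300],None,fx=7,fy=7,interpolation=cv2.INTER_CUBIC)[:600])
cv2.imwrite("pics/t6c.png",cv2.resize(t[170:280,140:260],None,fx=5,fy=5,interpolation=cv2.INTER_CUBIC))
```

```text
t 12.4 shift cm [ 0.06  0.5  -0.15] rv [-0.003  0.001 -0.123] rows>= 1.0 q [ 0.2328  0.2929  1.7107 -0.0001  1.1408  0.2316] F [ 0.2635 -0.0457  0.4777] gap mm 87.77555581304522
```

View pics/s6c.png

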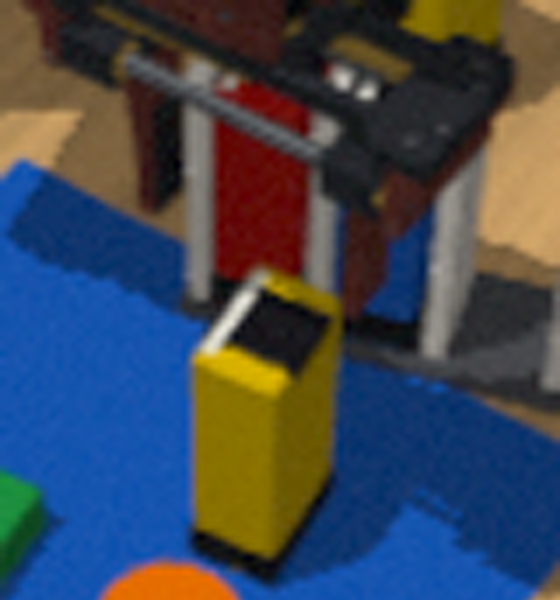

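View pics/t6c.png

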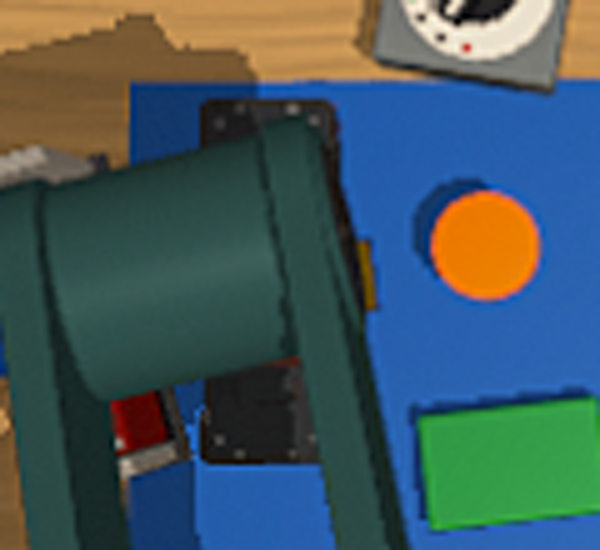

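Run:
```python
from h import *
Y=cast("scene",unc([(341,305),(276,396),(196,355),(262,270)],220,90,7),.140)[:,:2]
print(Y,"c",Y.mean(0),np.linalg.norm(np.diff(Y[[0,1,2,3,0]],axis=0),axis=1))
for i,j in((0,1),(3,2)):d=Y[i]-Y[j];print(np.arctan2(d[1],d[0])-np.pi/2)
for i,j in((0,3),(1,2)):d=Y[i]-Y[j];print(np.arctan2(d[1],d[0]))
B=cast("scene",unc([(270,580),(193,543)],220,90,7),0)[:,:2];print("bottom near edge",B)
```

```text
[[0.5162 0.2145]
 [0.5217 0.1582]
 [0.4822 0.1571]
 [0.4779 0.2115]] c [0.4995 0.1854] [0.0565 0.0395 0.0545 0.0384]
0.09682537821390103
0.07881464336308053
0.07921881871019704
0.0283026019077964
bottom near edge [[0.518  0.1635]
 [0.477  0.1602]]
```

Run:
```python
from h import *
plan([.498,.187,.103],.12+np.pi/2)
```

```text
t 12.5 shift cm [-0.04  0.62 10.57] rv [-0.003  0.001 -0.123] rows>= 3.0 q [ 0.2328  0.2927  1.7105 -0.0001  1.1411  0.2362] F [-0.6995 -0.1789 -0.3327] gap mm 87.66251711703067
```

Request:
step_arm(
  motion=[
    [0,0.3,0.5,0,0,-0.06],
    [0,0.6,1,0,0,-0.122],
    [0,0.6,4,0,0,-0.122],
    [0,0.6,7,0,0,-0.122],
    [0,0.6,10,0,0,-0.122],
  ],
)

```text
t: 13.0
ee_pos: [0.4971, 0.1872, 0.1069]
eef_rot: [[-0.114, 0.993, -0.004], [0.994, 0.114, -0.001], [-0.0, -0.004, -1.0]]
force: [0.9, 0.2, 0.5]
finger_gap: 1.0
```

Run:
```python
from h import *
plan([.498,.187,.103],.12+np.pi/2)
```

```text
t 13.0 shift cm [-0.03  0.08  0.39] rv [-0.004  0.    -0.006] rows>= 1.0 q [ 0.23    0.4314  1.8028 -0.0001  0.9111  0.116 ] F [0.8646 0.1601 0.4525] gap mm 88.01149022411337
```

Request:
step_arm(
  motion=[
    [0,0.1,0.3,0,0,0],
    [0,0.1,0.3,0,0,0],
    [0,0.1,0.3,0,0,0],
    [0,0.1,0.3,0,0,0],
  ],
  grip=-0.15,
)

```text
t: 13.4
ee_pos: [0.4992, 0.1876, 0.1052]
eef_rot: [[-0.113, 0.994, -0.001], [0.994, 0.113, -0.0], [-0.0, -0.001, -1.0]]
force: [-0.0, 0.6, -0.1]
finger_gap: 0.677
```

Request:
step_arm(
  motion=[
    [0,0,0,0,0,0],
    [0,0,0,0,0,0],
    [0,0,0,0,0,0],
    [0,0,0,0,0,0],
  ],
  grip=0.7,
  newtons=35,
)

```text
t: 13.8
ee_pos: [0.4995, 0.1877, 0.106]
eef_rot: [[-0.113, 0.994, -0.0], [0.994, 0.113, -0.0], [-0.0, -0.0, -1.0]]
force: [-1.5, -0.4, 6.3]
finger_gap: 0.476
```

Run:
```python
from h import *
print(st(30,-55))
plan([*st(30,-55),.30],.124+np.pi/2)
```

```text
[ 0.6011 -0.2484]
t 13.8 shift cm [-44.47   5.16 -19.4 ] rv [-0.     0.    -0.011] rows>= 10.0 q [0.2299 0.4339 1.801  0.     0.9069 0.1166] F [-1.518  -0.3934  6.2772] gap mm 41.91429248791608
```

Request:
step_arm(
  motion=[
    [0,0,-1,0,0,0],
    [0,0,-4,0,0,0],
    [0,0,-8.5,0,0,0],
    [0,0,-13,0,0,0],
    [0,0,-17,0,0,0],
  ],
)

```text
t: 14.3
ee_pos: [0.4991, 0.1876, 0.2784]
eef_rot: [[-0.113, 0.994, 0.0], [0.994, 0.113, 0.0], [-0.0, 0.0, -1.0]]
force: [1.8, -0.6, -3.7]
finger_gap: 0.474
```

Request:
step_arm(
  motion=[
    [-3,0,-1.5,0,0,0],
    [-7,0.8,-1.5,0,0,0],
    [-11,1.3,-1.5,0,0,0],
    [-15.5,1.8,-1.5,0,0,0],
    [-20,2.3,-1.5,0,0,-0.01],
  ],
)

```text
t: 14.8
ee_pos: [0.5442, -0.01, 0.2936]
eef_rot: [[-0.124, 0.992, -0.0], [0.992, 0.124, 0.0], [0.0, -0.0, -1.0]]
force: [0.1, -0.6, -4.2]
finger_gap: 0.474
```

Run:
```python
from h import *
plan([*st(30,-55),.29],.124+np.pi/2)
s,_=snap("scene","s7");t,_=snap("top","t7")
```

```text
t 14.8 shift cm [-24.36   2.7    0.36] rv [-0. -0. -0.] rows>= 5.0 q [-0.1453  0.2363  1.5634  0.0001  1.342  -0.2692] F [ 0.1192 -0.5986 -4.2412] gap mm 41.67533601149607
```

View pics/s7.png

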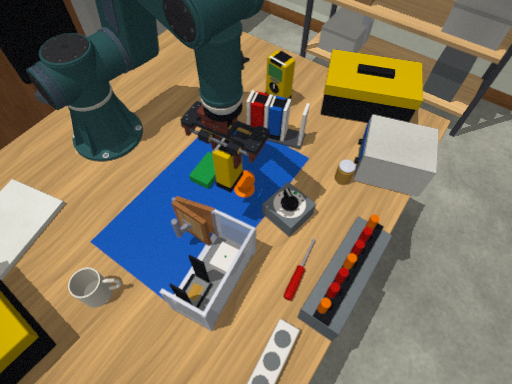

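The tester is held upright at about (228,167), and the stall is clear at (210,275). I'll refine the dock position and the tester's offset in the hand.

Run:
```python
import cv2
s=cv2.imread("pics/s7.png");t=cv2.imread("pics/t7.png")
cv2.imwrite("pics/d1.png",cv2.resize(s[245:330,155:225],None,fx=7,fy=7,interpolation=cv2.INTER_CUBIC))
cv2.imwrite("pics/d2.png",cv2.resize(t[145:220,280:390],None,fx=7,fy=7,interpolation=cv2.INTER_CUBIC))
cv2.imwrite("pics/d3.png",cv2.resize(s[125:205,195:265],None,fx=7,fy=7,interpolation=cv2.INTER_CUBIC))
```

```text
(no output)
```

View pics/d1.png

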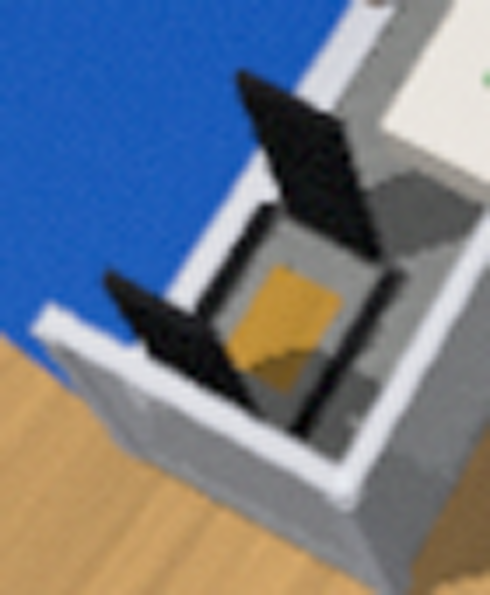

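View pics/d2.png

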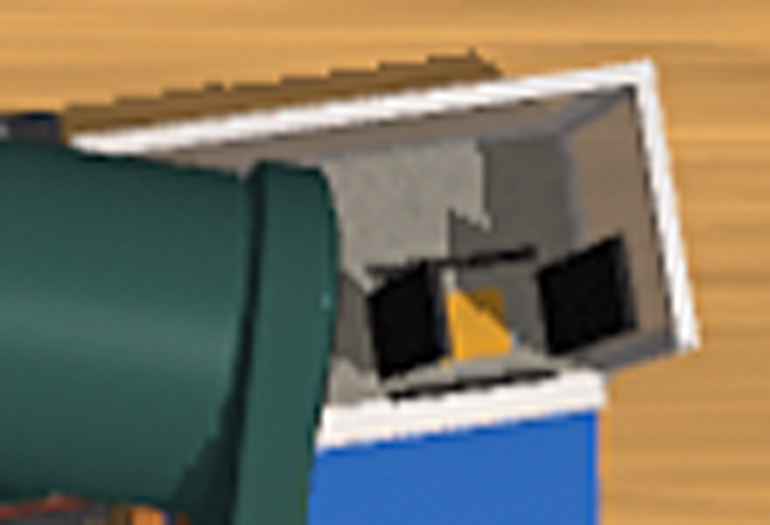

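View pics/d3.png

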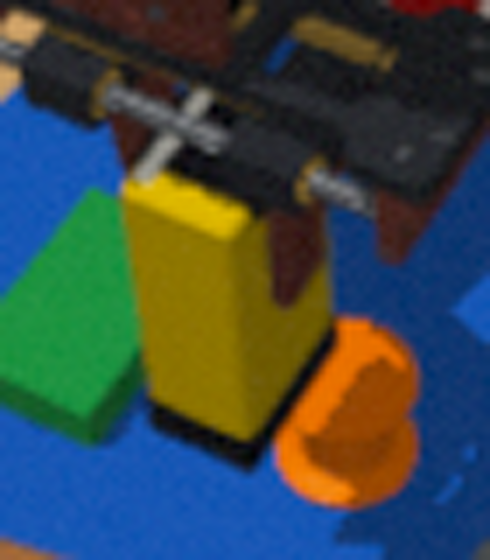

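```bash
cat >> h.py <<'E'
def inst(P):
    c,s=np.cos(SY),np.sin(SY);return (np.asarray(P)[:,:2]-SO)@np.array([[c,-s],[s,c]])*1000
E
python3 - <<'E'
from h import *
np.set_printoptions(precision=1,suppress=True)
print("top: L cheek inner edge (y-19,x50/10), R cheek outer (y-96)\n",inst(cast("top",unc([(438,262),(450,352),(622,238),(635,325)],280,145,7),.150)))
print("top rim BR, FR outer\n",inst(cast("top",unc([(652,60),(699,347)],280,145,7),.153)), "exp 116,-118 / 0,-118")
print("scene: L cheek top front(10,-14..-19), back(50,-14..-19), R front (10,-91..-96)\n",inst(cast("scene",unc([(239,72),(345,119),(107,272)],155,245,7),.150)))
print("rim scene BR FR\n",inst(cast("scene",unc([(345,503),(33,325)],155,245,7),.153)))
print("curb scene front curb far end top",inst(cast("scene",unc([(270,203),(400,268),(298,435)],155,245,7),.020)))
# tester in hand at s7
tc=np.array([.5442,-.01]);c,s=np.cos(SY),np.sin(SY)
B=cast("scene",unc([(250,468),(152,423),(333,342)],195,125,7),.2936-.106)[:,:2]
print("tester corners rel TCP in tester axes (exp 21,-31; -21,-31; 21,31)\n",(B-tc)@np.array([[c,-s],[s,c]])*1000)
E
```

```text
top: L cheek inner edge (y-19,x50/10), R cheek outer (y-96)
 [[ 47.1 -19.2]
 [ 10.8 -18.7]
 [ 47.  -95.1]
 [ 11.7 -95. ]]
top rim BR, FR outer
 [[ 116.6 -117.9]
 [  -0.7 -118.9]] exp 116,-118 / 0,-118
scene: L cheek top front(10,-14..-19), back(50,-14..-19), R front (10,-91..-96)
 [[ 10.  -16.3]
 [ 50.1 -13.7]
 [ 10.3 -93. ]]
rim scene BR FR
 [[ 116.  -118.3]
 [   0.6 -118.4]]
curb scene front curb far end top [[  3.5 -20. ]
 [ 59.9 -18.2]
 [ 59.4 -87.7]]
tester corners rel TCP in tester axes (exp 21,-31; -21,-31; 21,31)
 [[ 19.  -26.8]
 [-21.4 -26.8]
 [ 18.7  34.6]]
```

The stall frame agrees with the cheeks and rim to about 1 mm. The tester's offset in the hand was measured right at the end of a move, so I'll re-measure it standing still over the dock.

Request:
step_arm(
  motion=[
    [-4.5,0.5,0.3,0,0,0],
    [-9.3,1.0,0.3,0,0,0],
    [-14,1.6,0.3,0,0,0],
    [-18.5,2.1,0.3,0,0,0],
    [-22.5,2.5,0.3,0,0,0],
  ],
)

```text
t: 15.4
ee_pos: [0.597, -0.2358, 0.2912]
eef_rot: [[-0.118, 0.993, 0.001], [0.993, 0.118, -0.003], [-0.003, 0.0, -1.0]]
force: [-0.3, 0.0, -3.6]
finger_gap: 0.477
```

Request:
step_arm(
  motion=[
    [-0.8,0,0,0,0,0],
    [-1.2,0,0,0,0,0],
    [-1.2,0,0,0,0,0],
    [-1.2,0,0,0,0,0],
  ],
)

```text
t: 15.8
ee_pos: [0.598, -0.2459, 0.2912]
eef_rot: [[-0.119, 0.993, -0.0], [0.993, 0.119, -0.002], [-0.002, -0.0, -1.0]]
force: [-0.2, -0.6, -3.9]
finger_gap: 0.478
```

Run:
```python
from h import *
plan([*st(30,-55),.29],.124+np.pi/2)
print(readout.get_state()["ee_pos"])
s,_=snap("scene","s8");t,_=snap("top","t8")
cv2.imwrite("pics/e1.png",cv2.resize(s[190:310,130:240],None,fx=5,fy=5,interpolation=cv2.INTER_CUBIC))
cv2.imwrite("pics/e2.png",cv2.resize(t[130:240,280:400],None,fx=5,fy=5,interpolation=cv2.INTER_CUBIC))
```

```text
t 15.8 shift cm [-0.28  0.27  0.12] rv [-0.     0.002 -0.005] rows>= 1.0 q [-0.496   0.3912  1.3422 -0.0016  1.4075 -0.615 ] F [-0.2416 -0.6122 -3.8828] gap mm 42.07576827985141
[ 0.598  -0.2459  0.2912]
```

View pics/e1.png

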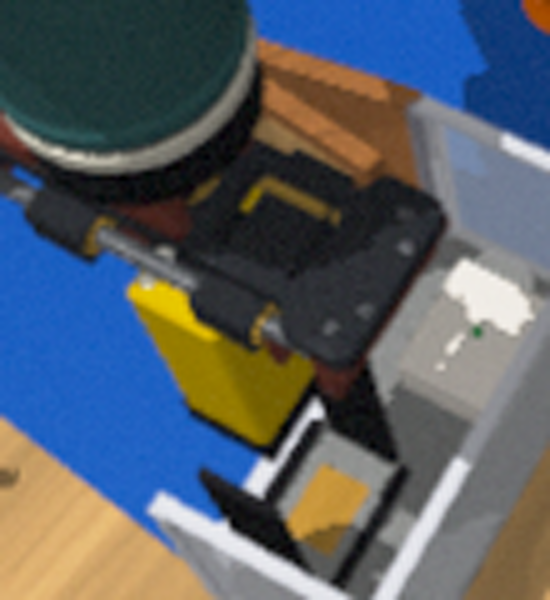

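View pics/e2.png

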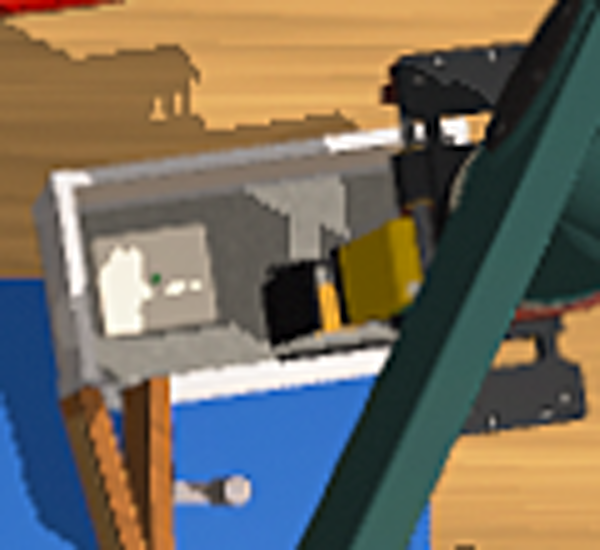

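Run:
```python
from h import *
np.set_printoptions(precision=1,suppress=True)
tc=np.array([.598,-.2459]);a=.119;c,s=np.cos(a),np.sin(a);M=np.array([[c,-s],[s,c]])
B=cast("scene",unc([(270,453),(190,411)],130,190,5),.1852)[:,:2]
print("exp 21,-31; -21,-31\n",(B-tc)@M*1000)
B=cast("top",unc([(330,262),(345,326)],280,130,5),.1852)[:,:2]
print("exp 21,31; -21,31\n",(B-tc)@M*1000)
```

```text
exp 21,-31; -21,-31
 [[ 17.6 -27.1]
 [-23.6 -28.1]]
exp 21,31; -21,31
 [[ 15.6  31. ]
 [-20.   27.8]]
```

Run:
```python
from h import *
plan([*st(31,-56),.28],.124+np.pi/2)
```

```text
t 15.9 shift cm [-0.36  0.35  1.14] rv [ 0.     0.002 -0.004] rows>= 1.0 q [-0.4959  0.3911  1.3418 -0.0018  1.4073 -0.6153] F [ 0.1848  0.7372 -3.7316] gap mm 42.05750768528175
```

Request:
step_arm(
  motion=[
    [-0.3,0.3,0.5,0,0.002,-0.004],
    [-0.4,0.4,1.5,0,0.002,-0.004],
    [-0.4,0.4,2.5,0,0.002,-0.004],
    [-0.4,0.4,2.5,0,0.002,-0.004],
  ],
)

```text
t: 16.3
ee_pos: [0.6014, -0.2488, 0.2637]
eef_rot: [[-0.123, 0.992, -0.004], [0.992, 0.123, 0.002], [0.002, -0.004, -1.0]]
force: [-0.7, -0.3, -4.4]
finger_gap: 0.481
```

Run:
```python
from h import *
plan([*st(31,-56),.21],.124+np.pi/2)
print(inst([readout.get_state()["ee_pos"]]))
```

```text
t 16.3 shift cm [-0.07  0.09  5.37] rv [-0.004 -0.002 -0.   ] rows>= 2.0 q [-0.4982  0.4193  1.3652 -0.0002  1.3614 -0.6219] F [-0.6782 -0.2763 -4.4353] gap mm 42.30862159950761
[[ 30.2902 -55.4558]]
```

Bottom of the tester is at 158 mm. I'm descending slowly between the cheeks.

Request:
step_arm(
  motion=[
    [0,0.1,1,0,0,0],
    [0,0.1,2,0,0,0],
    [0,0.1,3,0,0,0],
    [0,0.1,4,0,0,0],
  ],
)

```text
t: 16.7
ee_pos: [0.602, -0.2485, 0.2226]
eef_rot: [[-0.123, 0.992, -0.004], [0.992, 0.123, 0.002], [0.003, -0.004, -1.0]]
force: [0.4, -0.4, -4.4]
finger_gap: 0.479
```

Run:
```python
from h import *
plan([*st(31,-56),.15],.124+np.pi/2)
print(inst([readout.get_state()["ee_pos"]]))
s,_=snap("scene","s9")
cv2.imwrite("pics/f1.png",cv2.resize(s[200:320,130:240],None,fx=5,fy=5,interpolation=cv2.INTER_CUBIC))
```

```text
t 16.7 shift cm [-0.09  0.03  7.26] rv [-0.004 -0.003 -0.   ] rows>= 2.0 q [-0.4974  0.4531  1.4142 -0.0003  1.2791 -0.621 ] F [ 0.4429 -0.4159 -4.4463] gap mm 42.125321452344245
[[ 30.9473 -55.2983]]
```

View pics/f1.png

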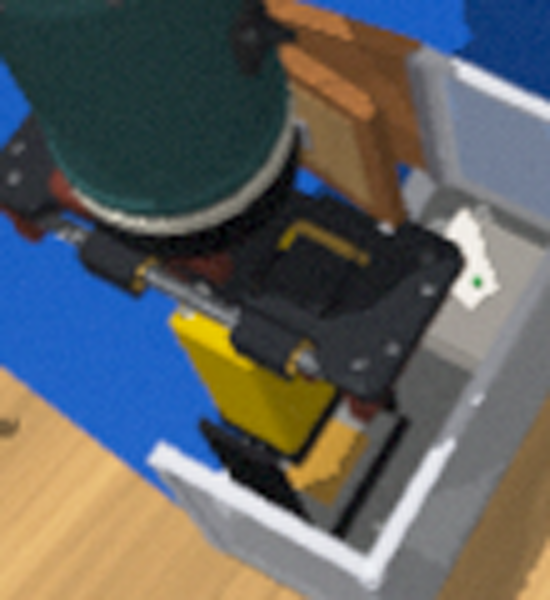

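No contact and the tester is between the cheeks (bottom near crop 290,460). Continuing down.

Request:
step_arm(
  motion=[
    [-0.05,0,1.5,0,0,0],
    [-0.1,0,3,0,0,0],
    [-0.1,0,4.5,0,0,0],
    [-0.1,0,6,0,0,0],
    [-0.1,0,7.5,0,0,0],
  ],
)

```text
t: 17.25
ee_pos: [0.6008, -0.2488, 0.1445]
eef_rot: [[-0.123, 0.992, -0.007], [0.992, 0.123, 0.004], [0.004, -0.006, -1.0]]
force: [-0.6, 0.2, -3.2]
finger_gap: 0.475
```

Run:
```python
from h import *
plan([*st(31,-56),.115],.124+np.pi/2)
print(inst([readout.get_state()["ee_pos"]]))
s,_=snap("scene","s10");t,_=snap("top","t10")
cv2.imwrite("pics/g1.png",cv2.resize(s[200:320,130:240],None,fx=5,fy=5,interpolation=cv2.INTER_CUBIC))
cv2.imwrite("pics/g2.png",cv2.resize(t[140:220,300:390],None,fx=6,fy=6,interpolation=cv2.INTER_CUBIC))
```

```text
t 17.25 shift cm [-0.08  0.15  2.95] rv [-0.006 -0.004 -0.   ] rows>= 1.0 q [-0.4987  0.5288  1.494  -0.0002  1.1265 -0.6222] F [-0.5995  0.1861 -3.1977] gap mm 41.80383355811915
[[ 29.6495 -55.3769]]
```

View pics/g1.png

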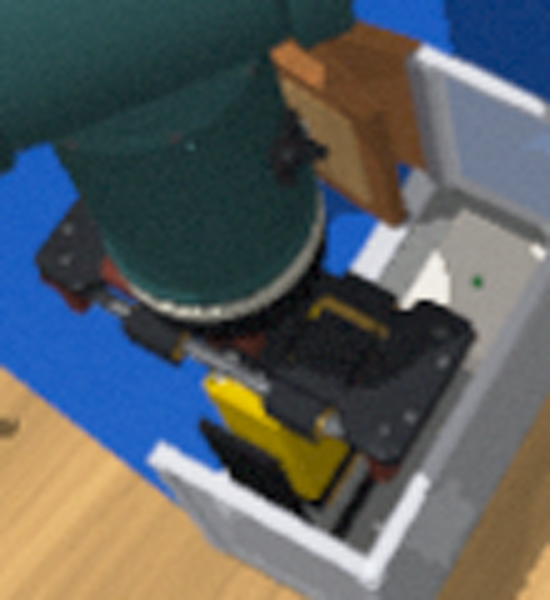

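View pics/g2.png

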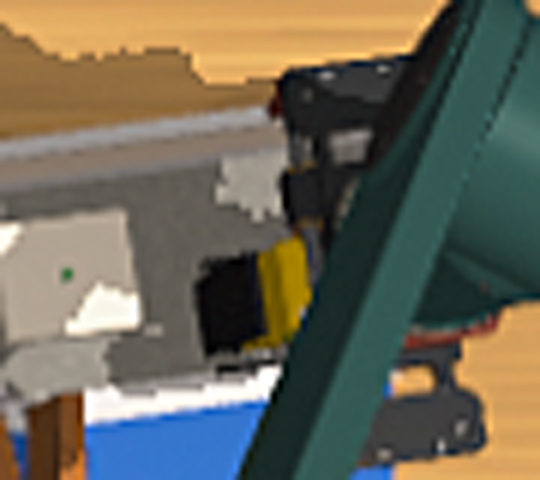

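Request:
step_arm(
  motion=[
    [-0.05,0.15,0.5,-0.006,-0.004,0],
    [-0.1,0.2,1.0,-0.006,-0.004,0],
    [-0.1,0.2,1.5,-0.006,-0.004,0],
    [-0.1,0.2,1.5,-0.006,-0.004,0],
  ],
)

```text
t: 17.75
ee_pos: [0.6009, -0.2485, 0.1274]
eef_rot: [[-0.123, 0.992, -0.005], [0.992, 0.123, 0.003], [0.003, -0.005, -1.0]]
force: [-0.5, 0.1, -4.1]
finger_gap: 0.474
```

Run:
```python
from h import *
plan([*st(31,-56),.113],.124+np.pi/2)
print(inst([readout.get_state()["ee_pos"]]))
```

```text
t 17.75 shift cm [-0.1   0.13  1.44] rv [-0.005 -0.003 -0.   ] rows>= 1.0 q [-0.4983  0.5467  1.5102 -0.      1.0905 -0.622 ] F [-0.49    0.0744 -4.1404] gap mm 41.718884316249294
[[ 29.7999 -55.0899]]
```

Request:
step_arm(
  motion=[
    [-0.15,0.25,0.3,-0.006,-0.004,0],
    [-0.2,0.3,0.7,-0.006,-0.004,0],
    [-0.2,0.3,1.0,-0.006,-0.004,0],
    [-0.2,0.3,1.2,-0.006,-0.004,0],
  ],
)

```text
t: 18.15
ee_pos: [0.6034, -0.25, 0.1149]
eef_rot: [[-0.123, 0.992, 0.0], [0.992, 0.123, -0.0], [-0.0, 0.0, -1.0]]
force: [-4.1, -1.4, -2.1]
finger_gap: 0.476
```

Run:
```python
from h import *
plan([*st(31,-56),.113],.124+np.pi/2)
print(inst([readout.get_state()["ee_pos"]]))
```

```text
t 18.15 shift cm [ 0.09 -0.11  0.19] rv [ 0.  0. -0.] rows>= 1.0 q [-0.4984  0.5619  1.5182 -0.0001  1.0614 -0.6221] F [-4.1238 -1.3648 -2.0716] gap mm 41.85372263829872
[[ 32.0926 -56.8861]]
```

Request:
step_arm(
  motion=[
    [0.05,-0.15,0,0,0,0],
    [0.08,-0.2,0.15,0,0,0],
    [0.08,-0.2,0.3,0,0,0],
    [0.08,-0.2,0.3,0,0,0],
  ],
)

```text
t: 18.55
ee_pos: [0.6021, -0.2496, 0.1141]
eef_rot: [[-0.123, 0.992, 0.002], [0.992, 0.123, -0.001], [-0.001, 0.002, -1.0]]
force: [-2.9, 0.8, 9.6]
finger_gap: 0.478
```

Run:
```python
from h import *
plan([*st(31,-56),.113],.124+np.pi/2)
print(inst([readout.get_state()["ee_pos"]]))
```

```text
t 18.55 shift cm [0.04 0.01 0.11] rv [ 0.002  0.001 -0.   ] rows>= 1.0 q [-0.499   0.5604  1.524   0.0002  1.055  -0.6228] F [-2.8899  0.7506  9.5533] gap mm 42.033733241181935
[[ 30.89   -56.3868]]
```

It's seated: TCP at 114.1 mm against 114 expected on the floor, with an upward reaction. Releasing.

Request:
step_arm(
  motion=[
    [0,0,0,0,0,0],
    [0,0,0,0,0,0],
    [0,0,0,0,0,0],
    [0,0,0,0,0,0],
  ],
  grip=-0.6,
)

```text
t: 18.95
ee_pos: [0.6024, -0.2497, 0.1141]
eef_rot: [[-0.123, 0.992, 0.003], [0.992, 0.123, -0.001], [-0.001, 0.002, -1.0]]
force: [0.4, 0.3, 0.1]
finger_gap: 0.785
```

Request:
step_arm(
  motion=[
    [0,0,-2,0,0,0],
    [0,0,-5,0,0,0],
    [0,0,-9,0,0,0],
    [0,0,-13,0,0,0],
    [0,0,-14,0,0,0],
  ],
)

```text
t: 19.45
ee_pos: [0.6044, -0.2508, 0.2592]
eef_rot: [[-0.123, 0.992, 0.01], [0.992, 0.123, -0.005], [-0.006, 0.009, -1.0]]
force: [0.7, -0.0, 0.6]
finger_gap: 0.802
```

Run:
```python
from h import *
plan([.672,.09,.26],.124+np.pi/2)
s,_=snap("scene","s11");t,_=snap("top","t11")
cv2.imwrite("pics/i1.png",cv2.resize(s[190:330,130:270],None,fx=4,fy=4,interpolation=cv2.INTER_CUBIC))
```

```text
t 19.45 shift cm [32.98 10.91 -0.18] rv [ 0.009  0.006 -0.   ] rows>= 7.0 q [-0.499   0.4199  1.3758  0.0004  1.3351 -0.6227] F [ 0.7371 -0.0296  0.5514] gap mm 70.55472060339925
```

View pics/i1.png

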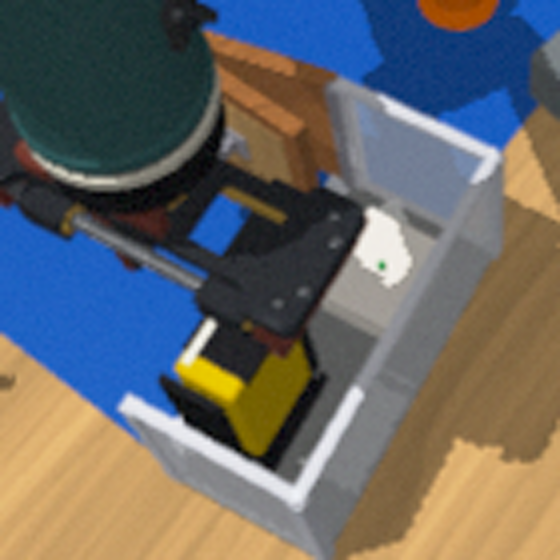

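The tester is upright in the dock at about crop (245,395), with its pale display-edge strip towards the door opening. Next is the selector.

Request:
step_arm(
  motion=[
    [4.5,1.5,0,0,0,0.1],
    [9.2,3,0,0,0,0.2],
    [13.8,4.6,0,0,0,0.3],
    [18.5,6.1,0,0,0,0.4],
    [23,7.6,0,0,0,0.5],
  ],
)

```text
t: 20.05
ee_pos: [0.649, -0.0104, 0.2529]
eef_rot: [[0.372, 0.928, 0.002], [0.928, -0.372, -0.002], [-0.001, 0.003, -1.0]]
force: [0.9, -0.8, 0.6]
finger_gap: 0.8
```

Run:
```python
from h import *
plan([.672,.09,.20],2.541)
plan([.672,.09,.20],2.541-np.pi)
t=cv2.imread("pics/t11.png");cv2.imwrite("pics/j1.png",cv2.resize(t[140:195,205:265],None,fx=10,fy=10,interpolation=cv2.INTER_NEAREST))
cv2.imwrite("pics/j0.png",t)
s=cv2.imread("pics/s11.png");cv2.imwrite("pics/j2.png",cv2.resize(s[175:240,255:325],None,fx=9,fy=9,interpolation=cv2.INTER_NEAREST))
```

```text
t 20.05 shift cm [10.18 -1.61  5.27] rv [ 0.002  0.003 -1.351] rows>= 10.0 q [-0.1211  0.4215  1.389  -0.0022  1.3286  0.2601] F [ 0.908  -0.8269  0.6187] gap mm 70.43030210682883
t 20.05 shift cm [10.18 -1.61  5.27] rv [ 0.003 -0.002  1.791] rows>= 12.0 q [-0.1211  0.4215  1.389  -0.0022  1.3286  0.2601] F [ 0.908  -0.8269  0.6187] gap mm 70.43030210682883
```

View pics/j1.png

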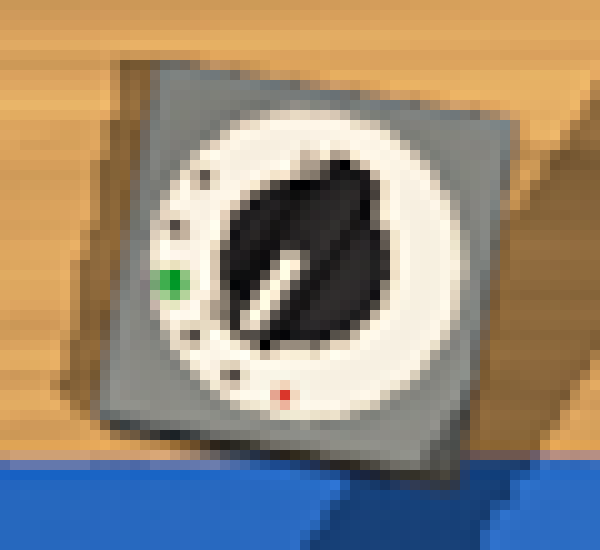

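View pics/j2.png

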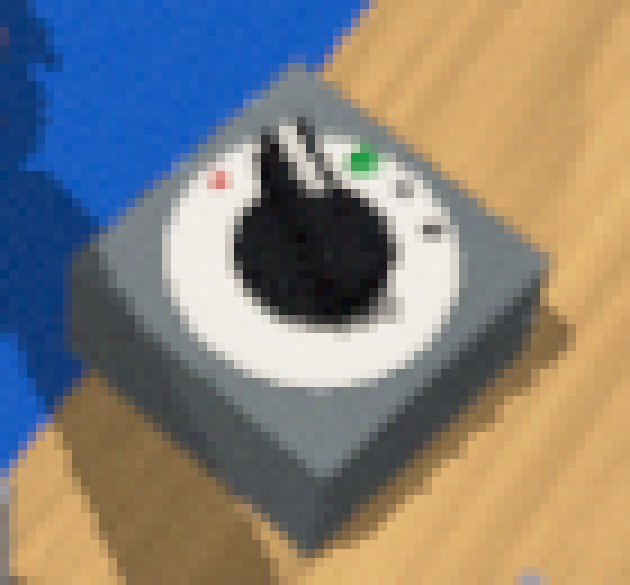

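Run:
```python
from h import *
u=lambda p: np.array(p,float)/10-.5+[205,140]
L=cast("top",u([(247,325),(300,253),(255,345),(360,163)]),.095)[:,:2];print(L)
d=L[0]-L[1];print("line ang",np.degrees(np.arctan2(d[1],d[0])))
d=L[2]-L[3];print("bar ang",np.degrees(np.arctan2(d[1],d[0])),"c",L[2:].mean(0),np.linalg.norm(d))
c=cast("top",u([(310,262)]),.0615)[:,:2];print("dial c",c)
M=cast("top",u([(284,397),(234,373),(193,335),(173,285),(176,227),(204,178)]),.0615)[:,:2]-[.672,.09];print(np.degrees(np.arctan2(M[:,1],M[:,0])),np.linalg.norm(M,axis=1))
```

```text
[[0.6506 0.1066]
 [0.6715 0.0912]
 [0.6447 0.1043]
 [0.6978 0.0737]]
line ang 143.654236809879
bar ang 150.03128385634085 c [0.6713 0.089 ] 0.0612863448086622
dial c [[0.6737 0.0893]]
[169.5205 145.0483 120.361   97.0734  72.3754  48.6328] [0.0393 0.0383 0.0395 0.0403 0.0411 0.041 ]
```

Request:
step_arm(
  motion=[
    [1.5,0,0,0,0,-0.145],
    [3,-0.2,0,0,0,-0.29],
    [4.5,-0.5,0,0,0,-0.435],
    [6,-0.8,0,0,0,-0.58],
    [7.5,-1,0,0,0,-0.72],
  ],
  grip=-0.2,
)

```text
t: 20.55
ee_pos: [0.6662, 0.0638, 0.2496]
eef_rot: [[-0.339, 0.941, -0.002], [0.941, 0.339, -0.002], [-0.001, -0.003, -1.0]]
force: [-0.7, 0.1, 0.3]
finger_gap: 0.602
```

Run:
```python
from h import *
plan([.672,.09,.20],2.541)
```

```text
t 20.55 shift cm [2.28 1.45 4.95] rv [-0.003  0.    -0.625] rows>= 5.0 q [-0.0064  0.4559  1.3402 -0.0025  1.3479 -0.3513] F [-0.7231  0.138   0.3048] gap mm 52.94658413309605
```

Request:
step_arm(
  motion=[
    [0.5,0.3,1,0,0,-0.13],
    [1,0.6,2,0,0,-0.26],
    [1.5,0.9,3,0,0,-0.39],
    [2.0,1.3,4,0,0,-0.52],
    [2.3,1.4,4.9,0,0,-0.625],
  ],
)

```text
t: 21.05
ee_pos: [0.67, 0.0904, 0.197]
eef_rot: [[-0.828, 0.561, -0.007], [0.561, 0.828, -0.002], [0.004, -0.006, -1.0]]
force: [0.2, -0.8, -0.2]
finger_gap: 0.602
```

Request:
step_arm(
  motion=[
    [0,0,0,0,0,0],
    [0,0,0,0,0,0],
  ],
)

```text
t: 21.25
ee_pos: [0.6684, 0.0904, 0.1945]
eef_rot: [[-0.827, 0.562, -0.011], [0.563, 0.827, -0.003], [0.008, -0.009, -1.0]]
force: [-0.1, -0.4, -0.1]
finger_gap: 0.606
```

Run:
```python
from h import *
plan([.6722,.0897,.096],2.541)
s,_=snap("scene","s12")
cv2.imwrite("pics/k1.png",cv2.resize(s[120:250,220:350],None,fx=4.5,fy=4.5,interpolation=cv2.INTER_CUBIC))
```

```text
t 21.25 shift cm [-0.43  0.24  9.85] rv [-0.009 -0.008  0.003] rows>= 2.0 q [ 0.0333  0.5135  1.3828 -0.0024  1.2568 -0.9393] F [-0.0599 -0.3581 -0.1073] gap mm 53.32732911251015
```

View pics/k1.png

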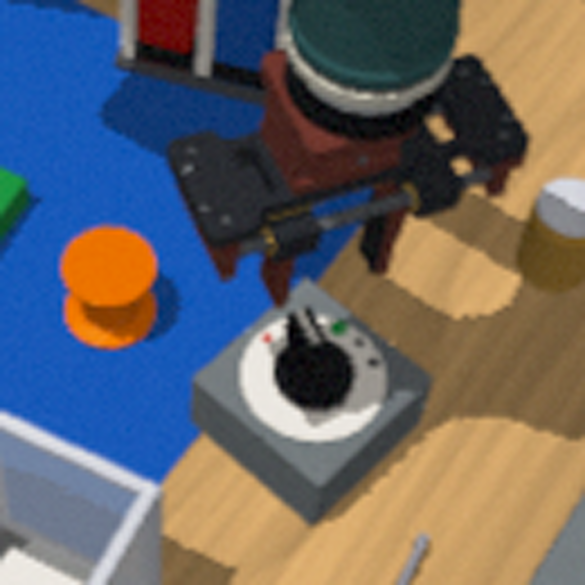

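Request:
step_arm(
  motion=[
    [-0.3,0.2,2.5,-0.009,-0.008,0],
    [-0.4,0.3,5,-0.009,-0.008,0],
    [-0.5,0.3,7.5,-0.009,-0.008,0],
    [-0.5,0.3,8.2,-0.009,-0.008,0],
    [-0.5,0.3,8.2,-0.009,-0.008,0],
  ],
)

```text
t: 21.8
ee_pos: [0.6733, 0.0895, 0.1125]
eef_rot: [[-0.826, 0.564, -0.0], [0.564, 0.826, 0.0], [0.0, 0.0, -1.0]]
force: [0.8, -0.3, -0.2]
finger_gap: 0.6
```

Run:
```python
from h import *
plan([.6722,.0897,.096],2.541)
```

```text
t 21.8 shift cm [ 0.1  -0.04  1.65] rv [ 0.    -0.     0.002] rows>= 1.0 q [ 0.0304  0.5966  1.4554  0.0003  1.0898 -0.9417] F [ 0.7817 -0.3226 -0.2135] gap mm 52.79543201354208
```

Request:
step_arm(
  motion=[
    [0.1,0,0.8,0,0,0],
    [0.1,0,1.6,0,0,0],
    [0.1,0,1.6,0,0,0],
  ],
)

```text
t: 22.1
ee_pos: [0.6721, 0.09, 0.096]
eef_rot: [[-0.826, 0.564, -0.001], [0.564, 0.826, 0.0], [0.001, -0.0, -1.0]]
force: [0.3, -0.9, 0.1]
finger_gap: 0.598
```

Request:
step_arm(
  motion=[
    [0,0,0,0,0,0],
    [0,0,0,0,0,0],
    [0,0,0,0,0,0],
    [0,0,0,0,0,0],
    [0,0,0,0,0,0],
  ],
  grip=0.9,
  newtons=20,
)

```text
t: 22.6
ee_pos: [0.6728, 0.0907, 0.0963]
eef_rot: [[-0.826, 0.564, 0.001], [0.564, 0.826, 0.002], [0.0, 0.002, -1.0]]
force: [5.4, 10.9, -5.5]
finger_gap: 0.186
```

Request:
step_arm(
  motion=[
    [0,0,0,0,0,0],
    [0,0,0,0,0,0],
  ],
)

```text
t: 22.8
ee_pos: [0.6729, 0.091, 0.0963]
eef_rot: [[-0.826, 0.564, 0.001], [0.564, 0.826, 0.002], [0.0, 0.002, -1.0]]
force: [0.9, 2.0, -1.6]
finger_gap: 0.182
```

Run:
```python
from h import *
plan([.6722,.0897,.096],2.541)
s=readout.get_state();print(s["moment"],s["ee_pos"],"yaw deg",np.degrees(np.arctan2(s["eef_rot"][1][0],s["eef_rot"][0][0])))
```

```text
t 22.8 shift cm [-0.01 -0.15  0.03] rv [ 0.002 -0.     0.001] rows>= 1.0 q [ 0.0318  0.6141  1.4689  0.0021  1.0577 -0.9407] F [ 0.8568  2.0165 -1.6497] gap mm 16.01747831815531
[ 0.3185 -0.2465 -0.0117] [0.6729 0.091  0.0963] yaw deg 145.6573293178872
```

The bar is gripped at 16.0 mm. I'm turning it clockwise by two clicks (0.84 rad about the tool's +z, which points down).

Request:
step_arm(
  motion=[
    [0,0,0,0,0,0.13],
    [0,0,0,0,0,0.26],
    [0,0,0,0,0,0.39],
    [0,0,0,0,0,0.52],
    [0,0,0,0,0,0.65],
  ],
)

```text
t: 23.3
ee_pos: [0.6725, 0.0907, 0.0963]
eef_rot: [[-0.311, 0.95, 0.0], [0.95, 0.311, 0.001], [0.001, 0.001, -1.0]]
force: [-0.3, -0.7, 0.4]
finger_gap: 0.181
```

Run:
```python
from h import *
plan([.6729,.091,.0963],np.radians(97.4))
s=readout.get_state();print(s["moment"],s["ee_pos"],"yaw deg",np.degrees(np.arctan2(s["eef_rot"][1][0],s["eef_rot"][0][0])))
```

```text
t 23.3 shift cm [0.01 0.04 0.  ] rv [ 0.    -0.001  0.187] rows>= 2.0 q [ 0.0316  0.614   1.4691  0.0016  1.0583 -0.2855] F [-0.3173 -0.7103  0.4237] gap mm 15.90001186969545
[-0.1348  0.0729  0.0023] [0.6725 0.0907 0.0963] yaw deg 108.12280275080076
```

Request:
step_arm(
  motion=[
    [0,0,0,0,0,0.1],
    [0,0,0,0,0,0.19],
    [0,0,0,0,0,0.19],
    [0,0,0,0,0,0.19],
  ],
)

```text
t: 23.7
ee_pos: [0.6724, 0.0907, 0.0963]
eef_rot: [[-0.128, 0.992, -0.0], [0.992, 0.128, 0.001], [0.001, -0.0, -1.0]]
force: [0.4, 1.4, -0.4]
finger_gap: 0.184
```

Request:
step_arm(
  motion=[
    [0,0,0,0,0,0],
    [0,0,0,0,0,0],
    [0,0,0,0,0,0],
    [0,0,0,0,0,0],
  ],
  grip=-0.2,
)

```text
t: 24.1
ee_pos: [0.6724, 0.0906, 0.0963]
eef_rot: [[-0.129, 0.992, -0.0], [0.992, 0.129, 0.001], [0.001, 0.0, -1.0]]
force: [0.3, 0.3, -0.3]
finger_gap: 0.505
```

Request:
step_arm(
  motion=[
    [0,0,-2,0,0,0],
    [0,0,-6,0,0,0],
    [0,0,-10,0,0,0],
    [0,0,-14,0,0,0],
    [0,0,-16,0,0,0],
  ],
)

```text
t: 24.6
ee_pos: [0.674, 0.0904, 0.2607]
eef_rot: [[-0.129, 0.992, 0.005], [0.992, 0.129, 0.001], [0.001, 0.006, -1.0]]
force: [1.2, 0.4, -0.2]
finger_gap: 0.602
```

Run:
```python
from h import *
plan([.45,.03,.30],np.radians(97.4))
s,_=snap("scene","s13");t,_=snap("top","t13")
```

```text
t 24.6 shift cm [ -3.1  -22.97  -4.06] rv [ 0.006 -0.001  0.   ] rows>= 5.0 q [ 0.0313  0.4594  1.3067  0.0012  1.37   -0.0984] F [ 1.2058  0.4276 -0.2139] gap mm 53.00287159553974
```

View pics/s13.png

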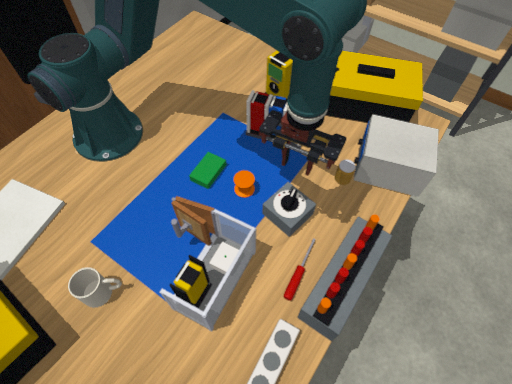

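The overview shows the door folded (195,220), the tester docked (190,280), and the selector turned (290,200). I'll back the arm away and check closely.

Request:
step_arm(
  motion=[
    [-0.6,-4.5,-0.8,0,0,0],
    [-1.2,-9,-1.6,0,0,0],
    [-1.8,-13.5,-2.4,0,0,0],
    [-2.5,-18,-3.2,0,0,0],
    [-3,-22,-4,0,0,0],
  ],
)

```text
t: 25.2
ee_pos: [0.4568, 0.0319, 0.2973]
eef_rot: [[-0.129, 0.992, 0.004], [0.992, 0.129, 0.001], [0.001, 0.004, -1.0]]
force: [0.1, 0.6, 0.5]
finger_gap: 0.603
```

Request:
step_arm(
  motion=[
    [0,0,0,0,0,0],
    [0,0,0,0,0,0],
    [0,0,0,0,0,0],
  ],
)

```text
t: 25.5
ee_pos: [0.4577, 0.032, 0.2966]
eef_rot: [[-0.129, 0.992, 0.004], [0.992, 0.129, 0.002], [0.001, 0.004, -1.0]]
force: [0.1, -0.5, -0.1]
finger_gap: 0.606
```

Run:
```python
from h import *
s,_=snap("scene","s14");t,_=snap("top","t14")
a=cv2.resize(t[140:195,205:265],(390,358),interpolation=cv2.INTER_CUBIC)
b=cv2.resize(t[140:225,275:400],(400,272),interpolation=cv2.INTER_CUBIC)
c=cv2.resize(s[190:330,150:270],(300,350),interpolation=cv2.INTER_CUBIC)
o=np.zeros((600,800,3),np.uint8);o[:358,:390]=a;o[:272,400:800]=b;o[272:600,400:681]=cv2.resize(c,(281,328));cv2.imwrite("pics/m1.png",o)
```

```text
(no output)
```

View pics/m1.png

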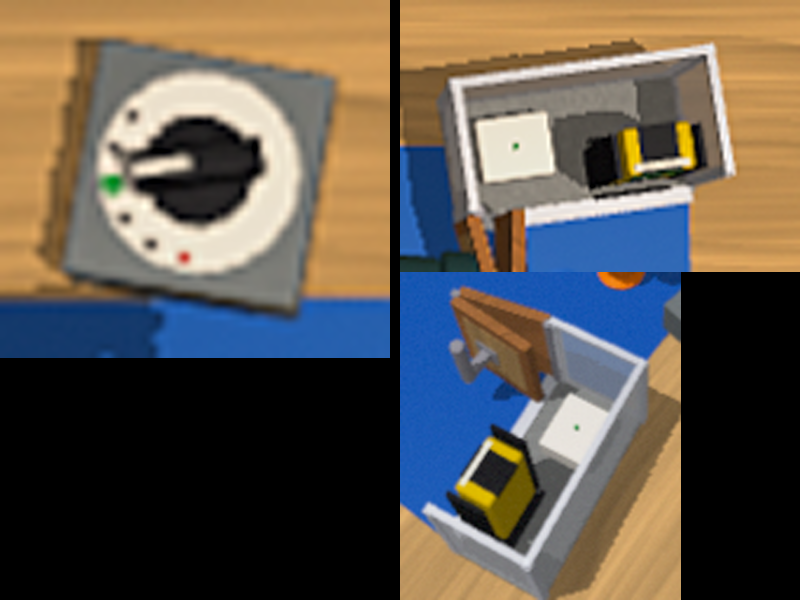

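View pics/t14.png

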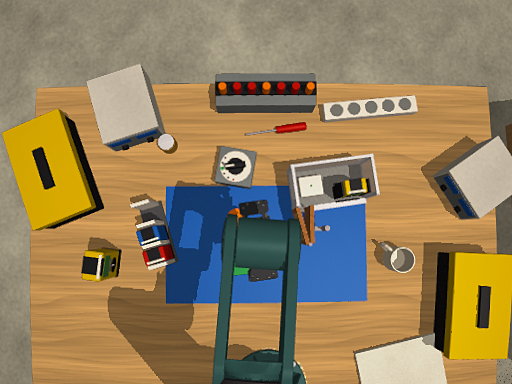

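Run:
```python
from h import *
L=cast("top",unc([(135,172),(192,161)],205,140,6.5),.095)[:,:2];d=L[0]-L[1];print("line ang",np.degrees(np.arctan2(d[1],d[0])),"green 97")
h=cast("scene",np.array([(459-400,346-272)])*[120/281,140/328]+[150,190],.148)[0,:2];A=np.linspace(0,1.48,149);D=[np.linalg.norm(hd(a)-h) for a in A];print("door",A[np.argmin(D)],min(D))
k=np.array([[120/281,140/328]])
T=(np.array([(493,436),(537,465),(497,507),(457,487)])-[400,272])*k+[150,190]
print("tester top corners in stall at z.148, exp x 9..51,y -86..-24\n",inst(cast("scene",T,.148)))
```

```text
line ang 100.64603394202102 green 97
door 1.44 0.0032359674751303237
tester top corners in stall at z.148, exp x 9..51,y -86..-24
 [[ 18.3952 -25.3297]
 [ 72.5934 -30.1164]
 [ 60.7572 -82.9442]
 [ 16.2892 -84.7998]]
```

Run:
```python
from h import *
s=cv2.imread("pics/s14.png");k=10
c=cv2.resize(s[250:310,165:225],None,fx=k,fy=k,interpolation=cv2.INTER_CUBIC)
X=[st(x,y) for x,y in((9,-24),(51,-24),(51,-86),(9,-86))]
p=(proj("scene",[[*q,.148] for q in X])-[165,250]+.5)*k-.5
cv2.polylines(c,[p.astype(np.int32)],True,(255,0,255),1);cv2.imwrite("pics/n1.png",c)
```

```text
(no output)
```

View pics/n1.png

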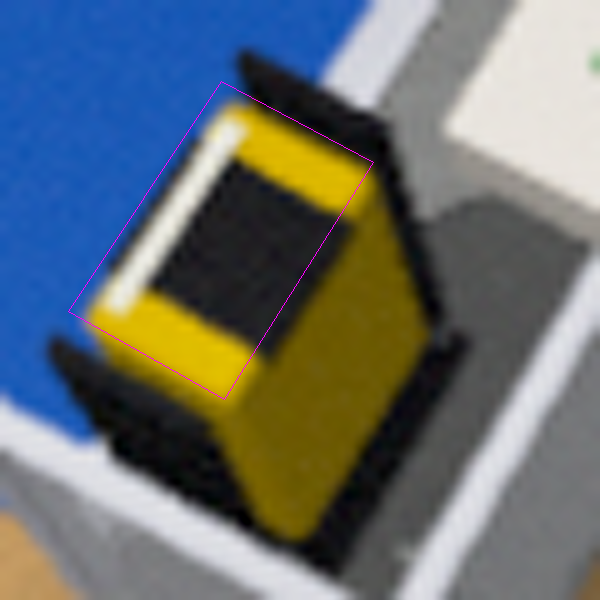

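The outline of a fully seated tester matches its top face to about 2–3 mm. The selector was released at 97.4°, with the green mark at 97°. Handing in.

Run:
```python
from bench import r
print(r.close_job())
```

```text
the job is handed in; nothing more can be done
None
```

The job is done and handed in at about 26 s of the 72 s allowed; no verdict was reported.

- **Door:** I pulled the bifold door by its handle until folded. The last view puts it at about 1.44 rad, where 1.3 counts as folded.
- **Tester:** I took the smaller yellow tester from the rack, stood it on the bench, and regripped it front and back. I then lowered it into the dock and let go.
    - **Seating:** it touched the floor at the expected height, with an upward reaction of about 10 N. It briefly pushed sideways at about 4 N, probably on the rear curb, and I shifted it slightly before it went down.
    - **Last view:** it stands upright with the display towards the opening. Its top is within about 2–3 mm of the predicted outline. My first hand-picked corners disagreed by up to 20 mm in depth; I took them as side-face points and replaced them with that outline check.
- **Selector:** I turned it two clicks clockwise from the first click and released it with the gripper at 97.4°; the green mark is at 97°. The white line measured 100.6° afterwards, but that picture is coarse and clicks are 24° apart, so green is still the nearest mark.
- **Other items:** I did not touch anything else on purpose. In the last pictures the mug, screwdriver, tin and the other testers look unmoved. The spool and parts case were partly hidden by the arm and looked in place in the view before that.

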